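# Pump a ratchet clamp onto a power brick

### The arm

A 6-joint arm with a two-finger parallel gripper is mounted at the origin on a cart in front of the work surface, level with it; the furniture and walls round the work are solid. World frame = base frame: x ahead of the robot, y to its left, z up, the work surface at z = 0. Lengths are in m, angles in degrees, forces in N, time in s.
With the tool pointing down it reaches from about 0.4 to 0.925 m from the base axis. Payload 12.5 kg.
Tool frame: the origin (TCP) lies midway between the tips of the shut fingers; the grasp point (between the pads) lies 19 mm behind it; z points along the fingers, y is the direction in which the jaws open and shut (so a half turn about z gives the same grasp; the last joint's range is limited). The gripper opens to 95 mm and grips with 3 to 60 N. Pads are 20 mm wide; open, the fingers measure 119 mm over their backs; the gripper's body (75 mm by 180 mm) begins 59 mm behind the grasp point.
Start: joints at [-73.373, 28.126, 89.318, -0, 62.55, -6.05], TCP at [0.241, -0.577, 0.215] pointing down, gripper open.
Joint ranges: [-177.58, 177.58], [-47.91, 125.51], [2.72, 160], [-65.01, 245.01], [3.68, 167.84], [-153.87, 153.87]. Speed limits (degrees/s): [127.2, 127.2, 159.86, 180, 180, 180].

### API

Orientations are given as a 3x3 rotation matrix whose columns are the frame's x, y, z axes.
In Python, from plant import env gives the robot as it stands.
- The arm moves only by the shell command python3 -m handwheel 'ROWS' [FORCE]. ROWS is JSON, a list of rows, each an object of numbers: "x", "y", "z": the shift along the tool's x, y, z in cm; "rx", "ry", "rz": the turn, a rotation vector about the tool's x, y, z in units of 6 degrees (1.0 is 6 degrees); "gripper": the finger opening in cm, from 0 to 9.51. A call has 1 to 20 rows; each row shifts and turns the commanded pose from where the row before left it, along the tool's axes as they then stand; what a row does not reach is not made up. A row lasts 1/10 s, in which the tool goes at most 50 mm and 8.59 degrees, less where a joint would pass 70% of its speed; a pose out of reach is approached as far as the arm can. A call is refused whole if a number of a shift passes 5 or a number of a turn 1, either way. A call with a gripper value outside its range is refused whole. The fingers move at their own pace and stop on an object; FORCE is the grip in N (left out, the last holds). Time passes only in rows, so rows that do not move let the fingers close. It gives the time, the measured TCP pose, the force and the opening at its end, in the units of the state.
- env.observe(): the state, without advancing time (a new reading comes with each control period).
- env.snapshot(name): name is "scene" or "top" or "wrist"; returns a dict with "pixels" (384x512x3 uint8, blue, green, red), "depth" (384x512 float32, m along the optical axis (not along the pixel's ray), 0 where there is no reading), "camera_matrix" (3x3 intrinsics, pixels), "k1" (the pictures are not rectified: a ray, as slopes to the right and down, at radius r is drawn at 1 + k1 r^2 times it, then the intrinsics apply), "rvec" (rotation vector, rad) and "tvec" (3), from world to camera coordinates, as OpenCV has them. Camera axes: x right, y down, z forward; pixel columns grow to the right and rows downward; lengths in m; the calibration is good to about 2 mm. A picture is of the moment at which its call begins.
- env.finish_job(): hands the job in, once; it reports no verdict.
The state is a dict: "time": time; "joint_positions": joint angles; "qvel": joint speeds; "joint_torque": joint torques, N m; "ee_pos": TCP position; "eef_rot": TCP orientation; "wrist_force": force on the tool from outside, world axes, zero at the start; "moment": the same for the moment, N m; "grip_width": finger opening in m.
Only numpy, scipy, OpenCV 4.12 (cv2) and the standard library are available. Lean on these libraries where they do the work, as an engineer would, in place of code of your own. Each camera call takes 0.05 s, during which the arm holds its last target.

### The job

Lay the black power brick lengthwise in the bed of the blue ratchet clamp, between the sliding jaw and the sprung pad of the end block, and let go. Then take the red handle and pump it, one click a stroke, until the jaw stays locked pressing the brick against the sprung pad with 14 to 30 N (go by the pull you feel at the handle), and no harder. Move the jaw only by its handle, leave the handle pushed back to its rest, and do not disturb the other things on the desk.

Things in the scene. Friction and masses are not known exactly. Their poses are not given: they have to be found in the camera images.
- clamp: Ratchet clamp fixed to the desk: grey base 320 x 50 x 12 mm, blue end block with a sprung pad at the far end, blue sliding jaw, two blue cheeks 98 mm high carrying an upright pump lever with a red grip. Origin: on the desk, on the base's centre line, 155 mm from its far end. +x: the way the jaw advances, towards the end block; z up. It has no release: a click too many cannot be taken back.
- bed_centre (a point): Point on the upper face of the clamp's base (12 mm above the desk), on its centre line, where the middle of the brick may be laid. The jaw's front face starts 67 to 73 mm behind it (-x), the end block's pad stands 67 to 91 mm ahead of it (+x). Axes as the clamp's.
- jaw: The sliding jaw: blue block 24 x 48 x 38 mm with a toothed bar 138 mm long behind it, 6 mm tooth pitch, captive in the clamp's rails. Origin: middle of the lower edge of its front face (the face that meets the brick), on the base, 12 mm above the desk; x as the clamp's. A holding pawl stops it from going back.
- pump_lever (a joint): Pump lever: 0 = rest, leaning 0.23 rad towards the jaw (+x) against a stop; grows as the handle is pulled away from the jaw (-x); 0.23 = upright, other stop. Below about 0.04 it catches the next tooth; the click comes at about 0.175 (a little later under load), so stroke to 0.20 to 0.22. A stroke advances the jaw one 6 mm tooth. It stays where it is left (0.4 N drag); starts at 0 to 0.06.
- handle (a point): Centre of the red barrel grip on the lever, a sleeve that turns freely: 22 mm diameter, 28 mm long, axis across the clamp (clamp y), about 182 mm above the desk, 100 mm from the pivot. Pinch its two flat ends, or across. Pull held at the end of a stroke: 1 to 5 N while the jaw runs free; later the force that stays locked on the brick is about 2.2 x (pull - 3 N), good to 4 N.
- lever_pivot (a point): Axis of the lever's hinge, on the clamp's centre line, 84 mm above the desk, 130 mm behind the clamp's origin. The hinge axis is the clamp's y. Axes as the clamp's.
- brick_centre (a point): Centre (half-way up) of the black power brick, 118 x 62 x 32 mm, 0.2 to 0.4 kg, lying flat on the desk; x along its length, y across its width (grasp across the 62 mm).
- power_brick: The same black power brick; origin at the centre of its underside, x along its length.
- tape: Roll of brown tape lying flat, 81 mm across, 19 mm high; bystander. Origin: underside.
- cutter: Side cutter with red grips, 116 x 47 x 12 mm; bystander. Origin: underside.
- stick: Red memory stick 56 x 17 x 8 mm; bystander. Origin: underside.
- pad_stop (a point): Mean place of the pad's face on the end block, 30 mm above the desk, fixed to the clamp. The block is screwed down differently each time: the real face lies up to 12 mm before or behind this point and is not measured. The pad (46 mm wide) rests on springs preloaded to 6 N, then yields 1 mm per 1.6 N for 20 mm, after which it is solid. Axes as the clamp's.
Not all that is in view belongs to the job. What is shaped like the power_brick but turquoise is not meant.

How it is judged (in metres and radians):
On the way, in this order (a step that is already met when the one before it is completed fails the run):
1. the brick lies flat in the clamp's bed, lengthwise, between jaw and end block, let go (x of brick_centre in the frame of bed_centre between -0.018 and 0.036 m and y of brick_centre in the frame of bed_centre between -0.014 and 0.014 m and z of brick_centre in the frame of bed_centre between 0.013 and 0.019 m and angle between the x axis of power_brick and the x axis of clamp, either way round below 0.2 rad and contact force between the fingers and power_brick below 0.2 N), for 0.2 s.
2. the jaw presses the brick with 14 to 30 N and stays locked with the handle back (contact force between jaw and power_brick between 14 and 30 N and value of joint pump_lever below 0.07 rad), for 0.2 s.
At the end, for the whole second after the job is handed in: The brick lies flat on the clamp's bed, held between jaw and end block, no more than 16 mm off the centre line and square to it within 0.1 rad, at rest; the locked jaw presses it with 14 to 30 N; the handle is back at its rest (below 0.07 rad) and let go (all of step 2 and x of brick_centre in the frame of bed_centre between 0.004 and 0.056 m and y of brick_centre in the frame of bed_centre between -0.016 and 0.016 m and z of brick_centre in the frame of bed_centre between 0.013 and 0.019 m and angle between the x axis of power_brick and the x axis of clamp, either way round below 0.1 rad and linear speed of power_brick below 0.02 m/s); the robot touches nothing.
It fails at once if the brick is squeezed with more than 40 N by the jaw (contact force between jaw and power_brick above 40 N).
It fails at once if the jaw is pushed with the fingers in place of the handle (over 8 N) (contact force between the fingers and jaw above 8 N).
It fails at once if one of the other things (tape, cutter, stick) is moved by over 20 mm (distance of any of tape, cutter, stick from where it was at the start of the episode above 0.02 m).
It also fails if it takes over 72 s, if anything falls off the work surface, if the arm or the gripper's body presses on something with over 40 N, if the wrist force passes 120 N, or if a joint passes its speed limit or range.

## Working session

There is one attempt and no reset: what is moved stays moved. The work goes in short steps, Python scripts to look and compute and a shell command to move; the robot and the scene stay as the last step left them, time stands still between calls to the robot, and variables do not carry over. Pictures are saved under pics/ and viewed, and the job is handed in when it is done.

```bash
ls; mkdir -p pics; cat > h.py <<'E'
import numpy as np, cv2
from plant import env
def shot(n,fn):
    s=env.snapshot(n); cv2.imwrite('pics/'+fn,s['pixels']); np.savez('pics/'+fn[:-4]+'.npz',**s); return s
def load(fn): return dict(np.load('pics/'+fn+'.npz'))
def ray(s,u,v):
    K=s['camera_matrix'];a=(u-K[0,2])/K[0,0];b=(v-K[1,2])/K[1,1];k=float(s['k1'])
    x,y=a,b
    for _ in range(30):
        f=1+k*(x*x+y*y);x,y=a/f,b/f
    R=cv2.Rodrigues(np.array(s['rvec'],float))[0];t=np.array(s['tvec'],float).ravel()
    return -R.T@t, R.T@np.array([x,y,1.0])
def onz(s,u,v,z):
    c,d=ray(s,u,v);return c+d*(z-c[2])/d[2]
def dep(s,u,v):
    c,d=ray(s,u,v);return c+d*float(s['depth'][int(round(v)),int(round(u))])
E
python3 - <<'E'
from h import *
for n in('scene','top','wrist'):
    s=shot(n,n+'0.png');print(n,s['camera_matrix'].tolist(),s['k1'],ray(s,256,192))
o=env.observe();print(o)
E
```

```text
pics
scene [[363.48523311973776, 0.0, 249.70754842494088], [0.0, 363.48523311973776, 191.72621818152882], [0.0, 0.0, 1.0]] -0.03933334955425776 (array([-0.08439322,  1.06106768,  0.6378089 ]), array([ 0.54268966, -0.7129023 , -0.44447554]))
top [[435.2404800849745, 0.0, 254.32425737060677], [0.0, 435.2404800849745, 185.60747129466284], [0.0, 0.0, 1.0]] -0.07333357362575418 (array([0.34042278, 0.29027204, 1.13768705]), array([ 0.15700338, -0.01944536, -0.98752335]))
wrist [[317.4386943257023, 0.0, 254.6548907960195], [0.0, 317.4386943257023, 186.49355029987194], [0.0, 0.0, 1.0]] -0.0689660517118725 (array([ 0.3077685 , -0.54937284,  0.38387863]), array([-0.24927106, -0.10627678, -0.96275025]))
{'time': 0.15, 'joint_positions': array([-7.33733675e+01,  2.81542524e+01,  8.93435293e+01,  2.13767901e-03,
        6.25486767e+01, -6.04926024e+00]), 'qvel': array([ 0.05259995, -0.19090401, -0.06982628, -0.05673648,  0.09695542,
       -0.08250623]), 'joint_torque': array([-1.32641844e-04, -6.12893987e+01, -2.58278418e+01,  6.92570885e-02,
        4.73314233e-02, -5.70156828e-05]), 'ee_pos': array([ 0.24093633, -0.57649153,  0.21420869]), 'eef_rot': array([[ 9.22707026e-01,  3.85501886e-01, -2.00287290e-04],
       [ 3.85501920e-01, -9.22706699e-01,  7.86421636e-04],
       [ 1.18360599e-04, -8.02847903e-04, -9.99999671e-01]]), 'wrist_force': array([ 0.63727512, -1.55245338,  0.47720371]), 'moment': array([-0.02820197, -0.00873942,  0.01853739]), 'grip_width': 0.0950410765126748}
```

View pics/scene0.png

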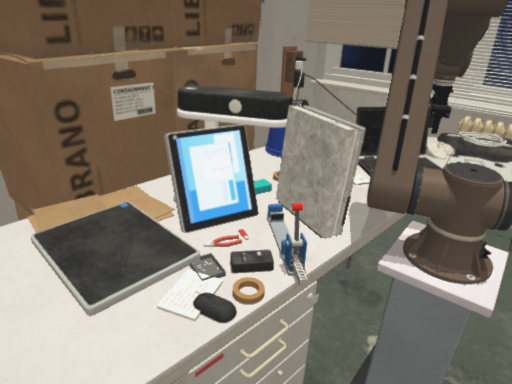

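View pics/top0.png

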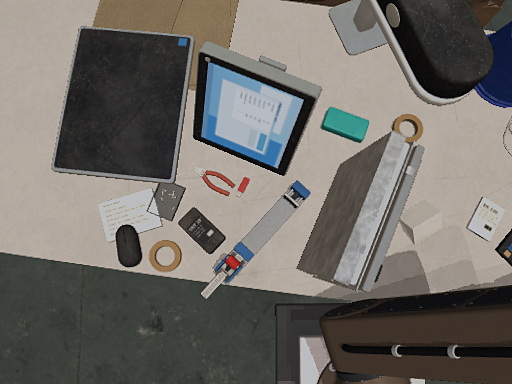

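View pics/wrist0.png

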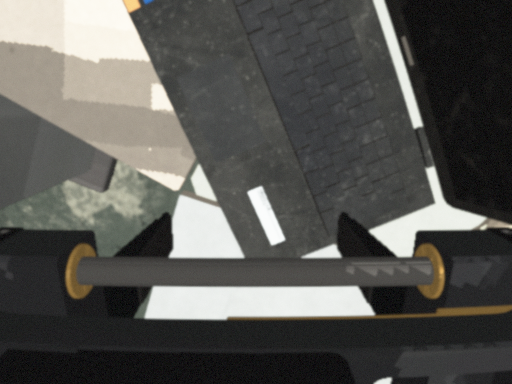

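Candidates for the brick (top view): black block at (202,230), black mouse at (128,245), dark card at (168,200), turquoise block at (345,124, excluded by colour). I choose (202,230) and check it in a crop.

```bash
python3 - <<'E'
from h import *
s=load('top0');im=s['pixels']
cv2.imwrite('pics/crop0.png',cv2.resize(im[165:305,90:330],None,fx=3.3,fy=3.3,interpolation=cv2.INTER_CUBIC))
for n,u,v in [('brick',202,230),('grip',233,262),('endblk',298,193),('base far',290,205),('tape',165,241),('cutter',218,182),('stick',243,186),('board top',370,200),('board top near',345,280),('board far',400,140),('tablet bot',280,170),('tablet top',210,50),('desk',150,255),('board lowleft',302,268),('desk',250,160)]:
    print(n,dep(s,u,v).round(3),s['depth'][v,u])
E
```

```text
brick [0.418 0.405 0.034] 1.0987495
grip [0.339 0.321 0.195] 0.9277364
endblk [0.513 0.161 0.038] 1.1146946
base far [0.486 0.179 0.008] 1.1390878
tape [0.391 0.501 0.02 ] 1.1060208
cutter [0.548 0.369 0.001] 1.1544884
stick [0.536 0.302 0.01 ] 1.1438617
board top [0.45  0.067 0.359] 0.78970283
board top near [0.307 0.118 0.358] 0.7653517
board far [0.564 0.003 0.355] 0.8141865
tablet bot [0.573 0.206 0.037] 1.1253467
tablet top [0.772 0.369 0.302] 0.8962043
desk [0.356 0.539 0.015] 1.1050202
board lowleft [0.324 0.159 0.075] 1.0456566
desk [0.602 0.284 0.026] 1.1395849
```

View pics/crop0.png

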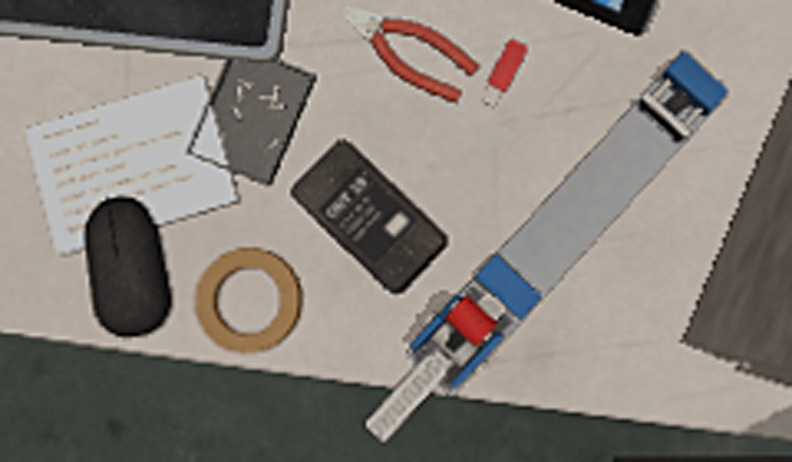

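Crop confirms: (202,230) is a black labelled brick with the right proportions. Now exact poses and a height map for clearances.

```bash
cat > meas.py <<'E'
from h import *
import sys
def meas(s,verbose=1):
    im=s['pixels'];hsv=cv2.cvtColor(im,cv2.COLOR_BGR2HSV)
    m=((hsv[...,2]<75)).astype(np.uint8);roi=np.zeros_like(m);roi[200:258,174:230]=1;m*=roi
    m=cv2.morphologyEx(m,cv2.MORPH_CLOSE,np.ones((9,9)))
    cs=cv2.findContours(m,0,1)[0];c=max(cs,key=cv2.contourArea)
    return c
E
python3 - <<'E'
from meas import *
s=load('top0');im=s['pixels']
c=meas(s)
P=np.array([onz(s,u,v,0.032)[:2] for u,v in c[:,0]],np.float32)*1000
r=cv2.minAreaRect(P);print('brick z=.032',r,cv2.boxPoints(r).round(1).tolist())
v=im.copy();cv2.drawContours(v,[c],-1,(0,255,0),1)
hsv=cv2.cvtColor(im,cv2.COLOR_BGR2HSV)
# blue parts
b=((hsv[...,0]>98)&(hsv[...,0]<125)&(hsv[...,1]>110)).astype(np.uint8)
b[:170]=0;b[:, :190]=0;b[:,330:]=0
n,l,st,ce=cv2.connectedComponentsWithStats(b)
for i in range(1,n):
    if st[i,4]>8: print('blue',st[i],ce[i].round(1))
r_=((hsv[...,0]<6)|(hsv[...,0]>174))&(hsv[...,1]>150);r_=r_.astype(np.uint8)
n,l,st,ce=cv2.connectedComponentsWithStats(r_)
for i in range(1,n):
    if st[i,4]>15: print('red',st[i],ce[i].round(1))
cv2.imwrite('pics/c1.png',cv2.resize(v[165:305,190:330],None,fx=4.2,fy=4.2,interpolation=cv2.INTER_CUBIC))
# height map
H={}
for yy in range(0,384,2):
  for xx in range(0,512,2):
    if s['depth'][yy,xx]>0:
      p=dep(s,xx,yy);k=(int(np.floor(p[0]/.05)),int(np.floor(p[1]/.05)));H[k]=max(H.get(k,-1),p[2])
print('y:',[f'{j*5}' for j in range(9,-10,-1)])
for i in range(18,2,-1):
    print(i*5,' '.join('%3d'%round(100*H[(i,j)]) if (i,j) in H else '  .' for j in range(9,-10,-1)))
E
```

```text
brick z=.032 ((429.8270263671875, 420.155517578125), (152.33970642089844, 60.379920959472656), 47.51250076293945) [[356.1000061035156, 384.3999938964844], [400.6000061035156, 343.6000061035156], [503.5, 455.8999938964844], [459.0, 496.70001220703125]]
blue [291 181  19  19 171] [300.  189.7]
blue [234 242  20  19 177] [243.5 251.4]
blue [214 255  16  16  48] [220.7 263.2]
blue [227 266  15  16  52] [234.  273.5]
red [206 171  28  17 111] [220.1 177.2]
red [203 175  26  21 111] [214.3 186.5]
red [238 177  11  16  85] [243.3 184.4]
red [225 255  15  15 128] [232.1 261.7]
y: ['45', '40', '35', '30', '25', '20', '15', '10', '5', '0', '-5', '-10', '-15', '-20', '-25', '-30', '-35', '-40', '-45']
90   4   3   2   1   1   1   1   1   0  28  29   2   1   .   .   .   .  18   .
85   4   3   .   .   0   0   1   1   1  26  35  35  35  35   .   .   .  19   .
80   4   2   .   .  16  17  16   0   1   1  35  35  35  35   .   .   0  17   .
75   4  24  31  31  30  16   .   0   3   1  34  35  35  35  35   1   1  12  10
70   4  24  30  31  31  31  30   1   4   4   4  35  35  35  35   1   1   1   6
65   
[... 163 characters left out ...]
   2   1   6  10  12   1  18  36  36   .   .   1   1   0   0   0   1
50   3   0   2   1   1   2   6   6  36  36  36   .   0   1   1   1   1   1   1
45   3   4   1   1   1   2   4   9  36  36  36   .   3   5   5   1   2   2   1
40   4   4   4   3   2   2   1  34  36  36  32   0   5   5   4   1   2   1   2
35   2   4   4  19   5   2   2  36  36  36   .   0   3   1   1   1   1   3   3
30   2   0  10  19   5   1  19  36  36  36   .   1   1   0   0   1   1   2   2
25   0   4   4  10   0   0   1  36  36  48  57  57  49   1   1   1   1   0   0
20 -73 -73 -73 -73 -73 -73 -73  29  38  49  58  57   0   .   .   .   .   .   .
15 -73 -73 -73 -73 -73 -73 -63  30  40  48  53  55 -73   .   .   .   .   .   .
```

View pics/c1.png

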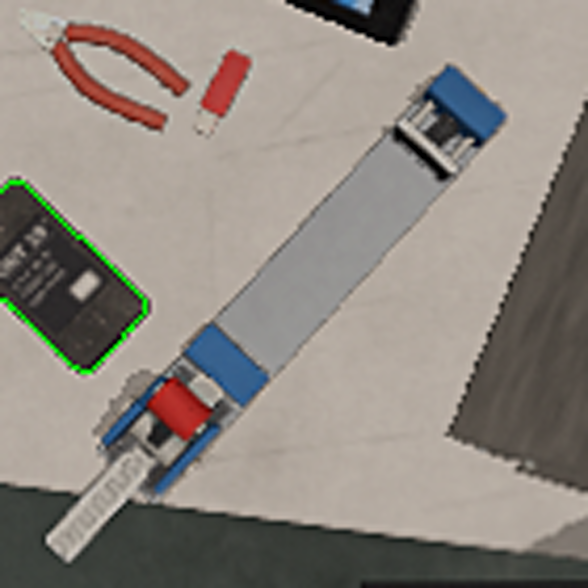

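```bash
python3 - <<'E'
from meas import *
s=load('top0');im=s['pixels']
hsv=cv2.cvtColor(im,cv2.COLOR_BGR2HSV)
m=(hsv[...,2]<80).astype(np.uint8);R=np.zeros_like(m);R[206:256,177:230]=1;m*=R
m=cv2.morphologyEx(m,cv2.MORPH_OPEN,np.ones((3,3)));m=cv2.morphologyEx(m,cv2.MORPH_CLOSE,np.ones((9,9)))
c=max(cv2.findContours(m,0,1)[0],key=cv2.contourArea)
P=np.array([onz(s,u,v,0.032)[:2] for u,v in c[:,0]],np.float32)*1000
print('brick',cv2.minAreaRect(P))
f=lambda x,y,z:onz(s,x/4.2+190-.5+.5/4.2,y/4.2+165-.5+.5/4.2,z)*1000
J=[f(213,323,.05),f(268,378,.05),f(240,403,.05),f(186,350,.05)]
print('jaw',np.round(J,1).tolist())
jf=(J[0]+J[1])/2
# base edges
L=[f(222,317,.012),f(396,131,.012)];Rr=[f(277,372,.012),f(447,180,.012)]
print('base edges',np.round(L+Rr,1).tolist())
for a,b in (L,Rr): print(np.degrees(np.arctan2(*(b-a)[[1,0]])))
# end block top
E=[f(449,65,.05),f(507,117,.05),f(487,140,.05),f(428,90,.05)]
print('end',np.round(E,1).tolist(), dep(s,300,189)*1000)
pd=[f(399,122,.045),f(450,177,.045)];print('pad front top',np.round(pd,1).tolist())
for u,v in ((287,197),(292,201),(296,205)): print(dep(s,u,v).round(3))
print('grip top center z',dep(s,232,261.7).round(4), onz(s,232.1,261.7,.193).round(4),'jawtop',dep(s,243,251).round(4))
s2=load('scene0');i2=s2['pixels'];cv2.imwrite('pics/c2.png',cv2.resize(i2[190:310,200:340],None,fx=5,fy=5,interpolation=cv2.INTER_CUBIC))
E
```

```text
brick ((417.6026916503906, 406.945556640625), (115.73480224609375, 60.441192626953125), 45.75680923461914)
jaw [[388.8, 308.1, 50.0], [356.5, 275.6, 50.0], [342.0, 292.1, 50.0], [372.9, 323.9, 50.0]]
base edges [[394.1, 303.2, 12.0], [509.3, 195.0, 12.0], [360.7, 269.6, 12.0], [478.6, 163.7, 12.0]]
-43.191091769821966
-41.93460658138904
end [[544.1, 165.5, 50.0], [512.2, 130.9, 50.0], [498.2, 143.4, 50.0], [528.7, 178.5, 50.0]] [520.60522851 157.44665886  53.13793488]
pad front top [[509.9, 195.9, 45.0], [476.3, 165.6, 45.0]]
[0.502 0.19  0.043]
[0.492 0.177 0.041]
[0.481 0.167 0.041]
grip top center z [0.3394 0.3234 0.1943] [0.3394 0.3232 0.193 ] jawtop [0.3655 0.3014 0.0487]
```

View pics/c2.png

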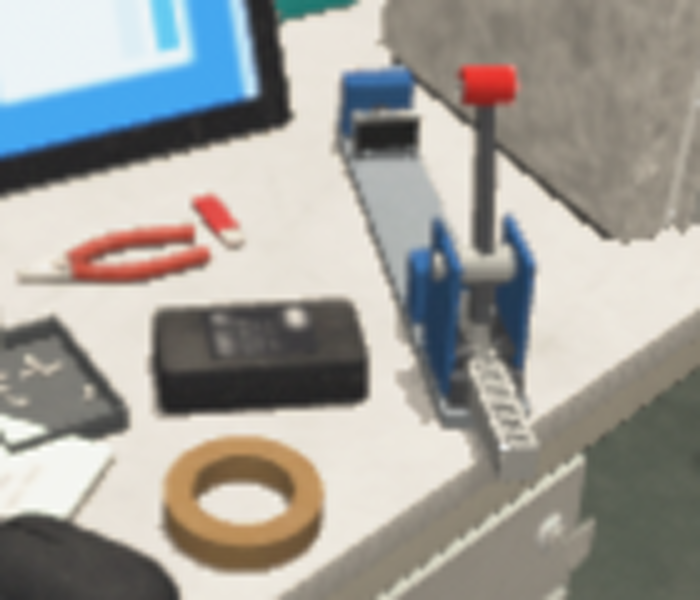

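```bash
python3 -m handwheel '[{"z":-4.3},{"z":-4.3},{"z":-4.3},{"z":-4.3},{"z":-4.3},{"x":4.3,"y":-1.95},{"x":4.3,"y":-1.95},{"x":4.3,"y":-1.95},{"x":4.3,"y":-1.95},{"x":4.3,"y":-1.95},{"x":4.3,"y":-1.95},{"x":4.3,"y":-1.95},{"x":4.3,"y":-1.95}]'; python3 -c "
from h import *
o=env.observe();print(o['joint_positions'].round(1),o['ee_pos'],o['time']);shot('scene','s1.png')"
```

```text
[-73.4  28.2  89.3   0.   62.5  -6. ] [ 0.24093633 -0.57649153  0.21420869] 0.15validation failed for argument at $[0]...
```

View pics/s1.png

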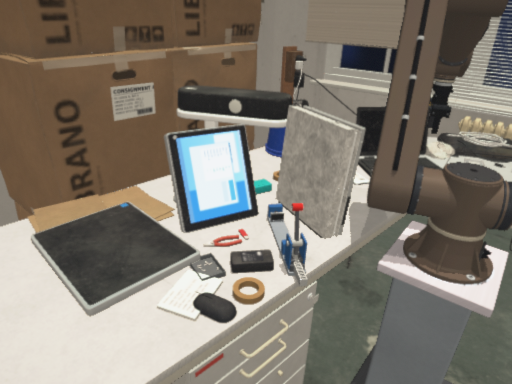

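The call was refused whole, so I'll give all the keys, starting with one row.

```bash
python3 -m handwheel '[{"x":0,"y":0,"z":-4.3,"rx":0,"ry":0,"rz":0,"gripper":9.5}]'; python3 -m handwheel '[{"x":0,"y":0,"z":-4.3,"rx":0,"ry":0,"rz":0}]'
```

```text
time: 0.3
ee_pos: [0.2404, -0.5749, 0.2531]
eef_rot: [[0.923, 0.385, -0.003], [0.385, -0.923, 0.009], [0.001, -0.01, -1.0]]
wrist_force: [0.2, -0.6, -0.1]
grip_width: 0.0954validation failed for argument at $[0]...
```

```bash
python3 -m handwheel '[{"x":0,"y":0,"z":-4.3,"rx":0,"ry":0,"rz":0,"gripper":9},{"x":0,"y":0,"z":-4.3,"rx":0,"ry":0,"rz":0,"gripper":9},{"x":0,"y":0,"z":-4.3,"rx":0,"ry":0,"rz":0,"gripper":9},{"x":0,"y":0,"z":-4.3,"rx":0,"ry":0,"rz":0,"gripper":9},{"x":4.3,"y":-1.95,"z":0,"rx":0,"ry":0,"rz":0,"gripper":9},{"x":4.3,"y":-1.95,"z":0,"rx":0,"ry":0,"rz":0,"gripper":9},{"x":4.3,"y":-1.95,"z":0,"rx":0,"ry":0,"rz":0,"gripper":9},{"x":4.3,"y":-1.95,"z":0,"rx":0,"ry":0,"rz":0,"gripper":9},{"x":4.3,"y":-1.95,"z":0,"rx":0,"ry":0,"rz":0,"gripper":9},{"x":4.3,"y":-1.95,"z":0,"rx":0,"ry":0,"rz":0,"gripper":9},{"x":4.3,"y":-1.95,"z":0,"rx":0,"ry":0,"rz":0,"gripper":9},{"x":4.3,"y":-1.95,"z":0,"rx":0,"ry":0,"rz":0,"gripper":9}]'; python3 -c "
from h import *
o=env.observe();print(o['joint_positions'].round(1),o['ee_pos'],o['time']);shot('scene','s2.png')"
```

```text
time: 1.5
ee_pos: [0.4992, -0.2984, 0.4297]
eef_rot: [[0.923, 0.385, 0.0], [0.385, -0.923, -0.0], [0.0, 0.0, -1.0]]
wrist_force: [-0.4, -0.8, 0.2]
grip_width: 0.0898
[-37.4  16.7  75.3  -0.   88.   30. ] [ 0.49924176 -0.29840283  0.42966086] 1.5
```

View pics/s2.png

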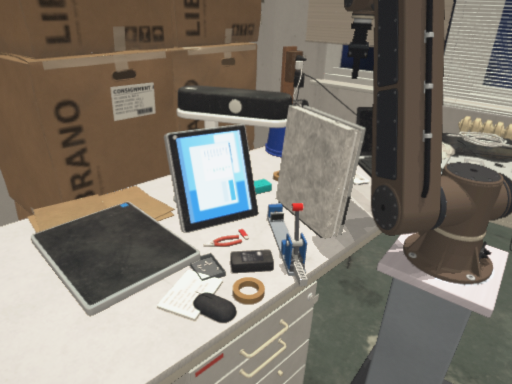

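```bash
python3 -m handwheel '[{"x":2.15,"y":-3.85,"z":0,"rx":0,"ry":0,"rz":0,"gripper":9},{"x":2.15,"y":-3.85,"z":0,"rx":0,"ry":0,"rz":0,"gripper":9},{"x":2.15,"y":-3.85,"z":0,"rx":0,"ry":0,"rz":0,"gripper":9},{"x":2.15,"y":-3.85,"z":0,"rx":0,"ry":0,"rz":0,"gripper":9},{"x":2.15,"y":-3.85,"z":0,"rx":0,"ry":0,"rz":0,"gripper":9},{"x":2.15,"y":-3.85,"z":0,"rx":0,"ry":0,"rz":0,"gripper":9},{"x":2.15,"y":-3.85,"z":0,"rx":0,"ry":0,"rz":0,"gripper":9},{"x":2.15,"y":-3.85,"z":0,"rx":0,"ry":0,"rz":0,"gripper":9},{"x":0.31,"y":-4.7,"z":0,"rx":0,"ry":0,"rz":-0.48,"gripper":9}]' && python3 -m handwheel '[{"x":0.3,"y":-4.7,"z":0,"rx":0,"ry":0,"rz":-0.48,"gripper":8.5},{"x":0.7,"y":-4.7,"z":0,"rx":0,"ry":0,"rz":-0.48,"gripper":8.5},{"x":0.9,"y":-4.6,"z":0,"rx":0,"ry":0,"rz":-0.48,"gripper":8.5},{"x":1.1,"y":-4.5,"z":0,"rx":0,"ry":0,"rz":-0.48,"gripper":8.5},{"x":1.3,"y":-4.5,"z":0,"rx":0,"ry":0,"rz":-0.48,"gripper":8.5},{"x":1.6,"y":-4.4,"z":0,"rx":0,"ry":0,"rz":-0.48,"gripper":8.5},{"x":1.8,"y":-4.4,"z":0,"rx":0,"ry":0,"rz":-0.48,"gripper":8.5},{"x":0,"y":0,"z":0,"rx":0,"ry":0,"rz":0,"gripper":8.5}]'; python3 -c "
from h import *
o=env.observe();print(o['joint_positions'].round(1),o['ee_pos'],o['time']);shot('wrist','w1.png')
x=np.array([.4176,.4069,.1])-o['ee_pos'];R=o['eef_rot'];print('d tool cm',R.T@x*100,'yaw y',np.degrees(np.arctan2(R[1,1],R[0,1])))"
```

```text
time: 2.45
ee_pos: [0.5237, 0.0967, 0.4287]
eef_rot: [[0.902, 0.432, -0.001], [0.432, -0.902, -0.0], [-0.001, -0.0, -1.0]]
wrist_force: [1.0, 0.2, 0.4]
grip_width: 0.0903
time: 3.25
ee_pos: [0.405, 0.4069, 0.4288]
eef_rot: [[0.694, 0.72, -0.001], [0.72, -0.694, 0.0], [-0.001, -0.001, -1.0]]
wrist_force: [-0.0, 0.2, -0.2]
grip_width: 0.0848
[38.5 16.  76.4  0.1 87.7 82.4] [0.40504643 0.40686765 0.42878319] 3.25
d tool cm [ 0.90208649  0.9358961  32.8765898 ] yaw y -43.917000372900624
```

View pics/w1.png

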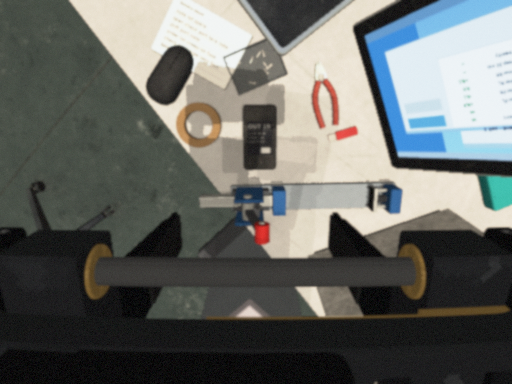

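Wrist view: brick upright at about (259,137), clamp lying horizontally at row ~197. I'll cross-check the brick and clamp from this view.

```bash
python3 - <<'E'
from h import *
s=load('w1');im=s['pixels'];hsv=cv2.cvtColor(im,cv2.COLOR_BGR2HSV)
m=(hsv[...,2]<70).astype(np.uint8);R=np.zeros_like(m);R[95:178,235:285]=1;m*=R
m=cv2.morphologyEx(cv2.morphologyEx(m,2,np.ones((3,3))),3,np.ones((9,9)))
c=max(cv2.findContours(m,0,1)[0],key=cv2.contourArea);print(cv2.boundingRect(c))
P=np.array([onz(s,u,v,0.032)[:2] for u,v in c[:,0]],np.float32)*1000
print('brick',cv2.minAreaRect(P))
cv2.imwrite('pics/w1c.png',cv2.resize(im[90:260,190:410],None,fx=3.6,fy=3.6,interpolation=cv2.INTER_CUBIC))
E
```

```text
(244, 105, 32, 64)
brick ((420.1943664550781, 410.6705322265625), (111.90046691894531, 54.61906814575195), 45.55921173095703)
```

View pics/w1c.png

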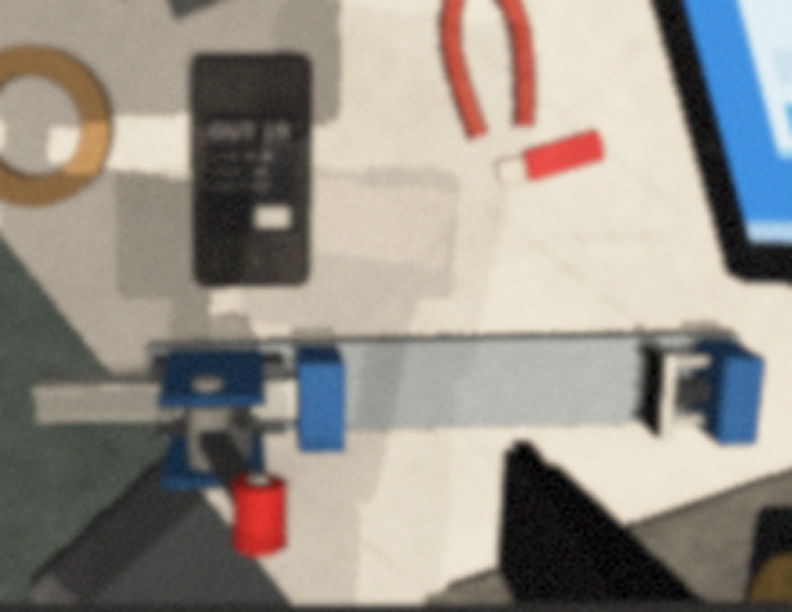

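```bash
python3 -m handwheel '[{"x":1.04,"y":0.92,"z":0,"rx":0,"ry":0,"rz":0,"gripper":8.5},{"x":0,"y":0,"z":4.5,"rx":0,"ry":0,"rz":0,"gripper":8.5},{"x":0,"y":0,"z":4.5,"rx":0,"ry":0,"rz":0,"gripper":8.5},{"x":0,"y":0,"z":4.5,"rx":0,"ry":0,"rz":0,"gripper":8.5},{"x":0,"y":0,"z":4.5,"rx":0,"ry":0,"rz":0,"gripper":8.5},{"x":0,"y":0,"z":4.5,"rx":0,"ry":0,"rz":0,"gripper":8.5},{"x":0,"y":0,"z":4.5,"rx":0,"ry":0,"rz":0,"gripper":8.5},{"x":0,"y":0,"z":4.5,"rx":0,"ry":0,"rz":0,"gripper":8.5},{"x":0,"y":0,"z":2,"rx":0,"ry":0,"rz":0,"gripper":8.5},{"x":0,"y":0,"z":0,"rx":0,"ry":0,"rz":0,"gripper":8.5}]'; python3 -c "
from h import *
shot('wrist','w2.png');shot('scene','s3.png')"
```

```text
time: 4.3
ee_pos: [0.4217, 0.4018, 0.0918]
eef_rot: [[0.7, 0.714, -0.004], [0.714, -0.7, -0.003], [-0.005, -0.0, -1.0]]
wrist_force: [0.5, -0.2, 0.5]
grip_width: 0.0849
```

View pics/w2.png

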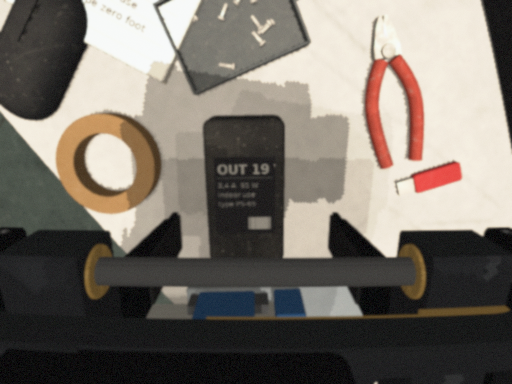

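View pics/s3.png

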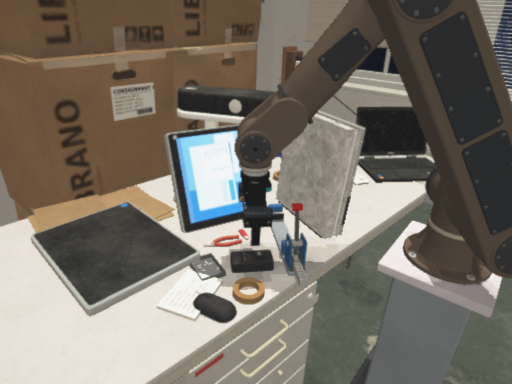

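```bash
python3 -m handwheel '[{"x":0.2,"y":-0.66,"z":0,"rx":0,"ry":0,"rz":0,"gripper":8.5},{"x":0,"y":0,"z":2.2,"rx":0,"ry":0,"rz":0,"gripper":8.5},{"x":0,"y":0,"z":2.2,"rx":0,"ry":0,"rz":0,"gripper":8.5},{"x":0,"y":0,"z":2.2,"rx":0,"ry":0,"rz":0,"gripper":8.5},{"x":0,"y":0,"z":1.9,"rx":0,"ry":0,"rz":0,"gripper":8.5},{"x":0,"y":0,"z":0,"rx":0,"ry":0,"rz":0,"gripper":8.5},{"x":0,"y":0,"z":0,"rx":0,"ry":0,"rz":0,"gripper":8.5}]'
```

```text
time: 5.1
ee_pos: [0.4183, 0.4106, 0.0109]
eef_rot: [[0.698, 0.716, 0.001], [0.716, -0.698, 0.001], [0.001, 0.0, -1.0]]
wrist_force: [-1.1, -0.1, 0.5]
grip_width: 0.0852
```

```bash
python3 -m handwheel '[{"x":0,"y":0,"z":0.35,"rx":0,"ry":0,"rz":0,"gripper":5},{"x":0,"y":0,"z":0,"rx":0,"ry":0,"rz":0,"gripper":5},{"x":0,"y":0,"z":0,"rx":0,"ry":0,"rz":0,"gripper":5},{"x":0,"y":0,"z":0,"rx":0,"ry":0,"rz":0,"gripper":5},{"x":0,"y":0,"z":0,"rx":0,"ry":0,"rz":0,"gripper":5},{"x":0,"y":0,"z":0,"rx":0,"ry":0,"rz":0,"gripper":5}]' 30; python3 -m handwheel '[{"x":0,"y":0,"z":0,"rx":0,"ry":0,"rz":0,"gripper":5},{"x":0,"y":0,"z":-2,"rx":0,"ry":0,"rz":0,"gripper":5},{"x":0,"y":0,"z":-4,"rx":0,"ry":0,"rz":0,"gripper":5},{"x":0,"y":0,"z":-4,"rx":0,"ry":0,"rz":0,"gripper":5},{"x":0,"y":0,"z":-4,"rx":0,"ry":0,"rz":0,"gripper":5},{"x":0,"y":0,"z":0,"rx":0,"ry":0,"rz":0,"gripper":5},{"x":0,"y":0,"z":0,"rx":0,"ry":0,"rz":0,"gripper":5}]'
```

```text
time: 5.7
ee_pos: [0.418, 0.4101, 0.0067]
eef_rot: [[0.698, 0.716, 0.001], [0.716, -0.698, 0.0], [0.001, 0.0, -1.0]]
wrist_force: [-0.6, -2.0, 6.3]
grip_width: 0.0619
time: 6.4
ee_pos: [0.4176, 0.4099, 0.1462]
eef_rot: [[0.698, 0.716, 0.001], [0.716, -0.698, 0.0], [0.001, 0.0, -1.0]]
wrist_force: [-1.2, 0.2, -2.8]
grip_width: 0.0614
```

```bash
python3 -m handwheel '[{"x":0,"y":0,"z":-4,"rx":0,"ry":0,"rz":0,"gripper":5},{"x":0,"y":0,"z":-4,"rx":0,"ry":0,"rz":0,"gripper":5},{"x":0,"y":0,"z":-2,"rx":0,"ry":0,"rz":-0.9,"gripper":5},{"x":0,"y":0,"z":0,"rx":0,"ry":0,"rz":-0.95,"gripper":5},{"x":0,"y":0,"z":0,"rx":0,"ry":0,"rz":-0.95,"gripper":5},{"x":0,"y":0,"z":0,"rx":0,"ry":0,"rz":-0.95,"gripper":5},{"x":0,"y":0,"z":0,"rx":0,"ry":0,"rz":-0.95,"gripper":5},{"x":0,"y":0,"z":0,"rx":0,"ry":0,"rz":-0.95,"gripper":5},{"x":0,"y":0,"z":0,"rx":0,"ry":0,"rz":-0.95,"gripper":5},{"x":0,"y":0,"z":0,"rx":0,"ry":0,"rz":-0.95,"gripper":5},{"x":0,"y":0,"z":0,"rx":0,"ry":0,"rz":-0.95,"gripper":5},{"x":0,"y":0,"z":0,"rx":0,"ry":0,"rz":-0.95,"gripper":5},{"x":0,"y":0,"z":0,"rx":0,"ry":0,"rz":-0.95,"gripper":5},{"x":0,"y":0,"z":0,"rx":0,"ry":0,"rz":-0.95,"gripper":5},{"x":0,"y":0,"z":0,"rx":0,"ry":0,"rz":-0.95,"gripper":5},{"x":0,"y":0,"z":0,"rx":0,"ry":0,"rz":-0.95,"gripper":5},{"x":0,"y":0,"z":0,"rx":0,"ry":0,"rz":-0.95,"gripper":5},{"x":0,"y":0,"z":0,"rx":0,"ry":0,"rz":-0.95,"gripper":5},{"x":0,"y":0,"z":0,"rx":0,"ry":0,"rz":-0.1,"gripper":5},{"x":0,"y":0,"z":0,"rx":0,"ry":0,"rz":0,"gripper":5}]' && python3 -m handwheel '[{"x":-3.1,"y":-2.9,"z":0,"rx":0,"ry":0,"rz":0,"gripper":5},{"x":-3.1,"y":-2.9,"z":0,"rx":0,"ry":0,"rz":0,"gripper":5},{"x":-3.1,"y":-2.9,"z":0,"rx":0,"ry":0,"rz":0,"gripper":5},{"x":-3.1,"y":-2.9,"z":0,"rx":0,"ry":0,"rz":0,"gripper":5},{"x":0,"y":0,"z":0,"rx":0,"ry":0,"rz":0,"gripper":5},{"x":0,"y":0,"z":0,"rx":0,"ry":0,"rz":0,"gripper":5},{"x":0,"y":0,"z":0,"rx":0,"ry":0,"rz":0,"gripper":5}]'; python3 -c "
from h import *
o=env.observe();R=o['eef_rot'];print(np.degrees(np.arctan2(R[1,1],R[0,1])),o['joint_positions'].round(1));shot('top','t4.png');shot('wrist','w4.png')"
```

```text
time: 8.4
ee_pos: [0.4175, 0.4098, 0.2445]
eef_rot: [[-0.732, 0.681, -0.002], [0.681, 0.732, -0.002], [0.0, -0.003, -1.0]]
wrist_force: [0.2, 0.2, -3.1]
grip_width: 0.0619
time: 9.1
ee_pos: [0.43, 0.2412, 0.2459]
eef_rot: [[-0.733, 0.68, -0.0], [0.68, 0.733, 0.0], [0.0, -0.0, -1.0]]
wrist_force: [-0.8, 1.0, -3.5]
grip_width: 0.0619
47.16413881604802 [ 21.6  15.4 104.9   0.   59.7 -25.6]
```

View pics/t4.png

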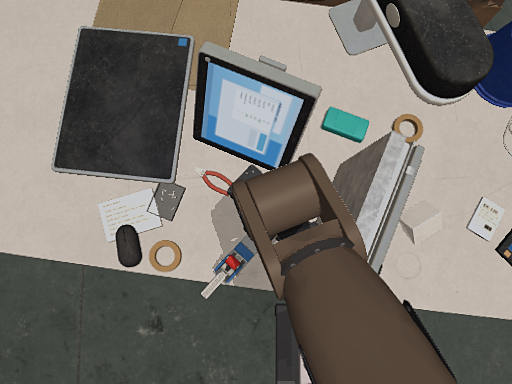

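View pics/w4.png

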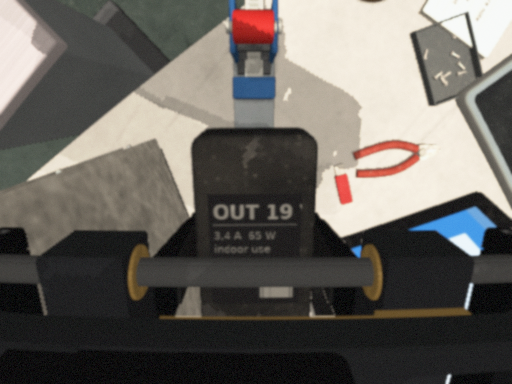

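```bash
python3 - <<'E'
from h import *
for nm in('top0','scene0'):
  s=load(nm);P=[]
  for v in range(100,330):
    for u in range(250,440):
      if s['depth'][v,u]>0: P.append(dep(s,u,v))
  P=np.array(P);P=P[(P[:,1]<.26)&(P[:,1]>-.1)&(P[:,0]>.22)&(P[:,0]<.62)&(P[:,2]<.4)]
  t=np.array([.43,.24])
  for a in np.arange(.06,.4,.04):
    q=P[(P[:,2]>a)&(P[:,2]<a+.04)]
    if len(q)==0: continue
    d=np.hypot(*(q[:,:2]-t).T);i=d.argmin();print(nm,round(a,2),'nearest',q[i].round(3),d[i].round(3),'len',len(q),'minx',q[:,0].min().round(3),'y at x .35:',[q[abs(q[:,0]-x)<.02][:,1].max().round(3) if (abs(q[:,0]-x)<.02).any() else None for x in(.3,.35,.4,.45,.5)])
# wrist clearance now from t4
s=load('t4')
for u,v in((250,200),(290,200),(320,200),(345,220),(330,165),(300,260),(360,260)): print(u,v,dep(s,u,v).round(3))
E
```

```text
top0 0.06 nearest [0.375 0.139 0.061] 0.115 len 758 minx 0.298 y at x .35: [np.float64(0.16), np.float64(0.158), np.float64(0.134), np.float64(0.113), np.float64(0.09)]
top0 0.1 nearest [0.385 0.13  0.101] 0.119 len 761 minx 0.295 y at x .35: [np.float64(0.157), np.float64(0.153), np.float64(0.13), np.float64(0.109), np.float64(0.088)]
top0 0.14 nearest [0.379 0.129 0.141] 0.122 len 713 minx 0.223 y at x .35: [np.float64(0.156), np.float64(0.15), np.float64(0.128), np.float64(0.105), np.float64(0.083)]
top0 0.18 nearest [0.371 0.129 0.181] 0.126 len 811 minx 0.22 y at x .35: [np.float64(0.152), np.float64(0.145), np.float64(0.124), np.float64(0.101), np.float64(0.079)]
top0 0.22 nearest [0.38  0.121 0.22 ] 0.129 len 1088 minx 0.22 y at x .35: [np.float64(0.149), np.float64(0.142), np.float64(0.119), np.float64(0.098), np.float64(0.076)]
top0 0.26 nearest [0.372 0.12  0.26 ] 0.133 len 1090 minx 0.22 y at x .35: [np.float64(0.147), np.float64(0.139), np.float64(0.116), np.float64(0.094), np.float64(0.073)]
top0 0.3 nearest [0.38  0.115 0.304] 0.135 len 1806 minx 0.22 y at x .35: [np.fl
[... 1338 characters left out ...]
float64(0.12), np.float64(0.098), np.float64(0.076)]
scene0 0.3 nearest [0.385 0.115 0.3  ] 0.133 len 1155 minx 0.22 y at x .35: [np.float64(0.146), np.float64(0.136), np.float64(0.116), np.float64(0.093), np.float64(0.073)]
scene0 0.34 nearest [0.374 0.116 0.342] 0.136 len 1046 minx 0.22 y at x .35: [np.float64(0.142), np.float64(0.134), np.float64(0.11), np.float64(0.09), np.float64(0.068)]
scene0 0.38 nearest [0.244 0.053 0.382] 0.263 len 92 minx 0.22 y at x .35: [None, None, None, None, None]
250 200 [0.42  0.287 0.571]
290 200 [0.421 0.233 0.56 ]
320 200 [0.424 0.19  0.544]
345 220 [0.39  0.17  0.606]
330 165 [ 0.595  0.068 -0.002]
300 260 [0.342 0.229 0.625]
360 260 [0.341 0.159 0.629]
```

```bash
python3 - <<'E'
from h import *
s=load('t4');o=env.observe()
q=np.radians(o['joint_positions'][0]);e=np.array([np.cos(q),np.sin(q)]);n=np.array([np.sin(q),-np.cos(q)])
print('tcp inplane',o['ee_pos'][:2]@e,o['ee_pos'][:2]@n)
for v in range(160,300,10):
  L=[]
  for u in range(230,480):
    p=dep(s,u,v)
    if p[2]>.42 and p[2]<1: L.append((p[:2]@n,p[:2]@e,p[2],u))
  L=np.array(L);i=L[:,0].argmax();j=L[:,0].argmin();print(v,'right',L[i].round(3),'left',L[j].round(3))
# board in those coords
b=load('scene0')
for x,y in((.3,.146),(.35,.136),(.4,.115),(.45,.093),(.5,.072)):
  print('board',np.round([np.array([x,y])@n,np.array([x,y])@e],3))
E
```

```text
tcp inplane 0.48864262777578693 -0.06591270135103432
160 right [-4.00e-03  5.15e-01  5.56e-01  3.18e+02] left [-2.60e-02  5.32e-01  5.26e-01  2.96e+02]
170 right [-4.00e-03  4.98e-01  5.67e-01  3.24e+02] left [-6.60e-02  5.30e-01  5.31e-01  2.71e+02]
180 right [-4.00e-03  4.81e-01  5.75e-01  3.30e+02] left [-1.16e-01  5.35e-01  5.29e-01  2.37e+02]
190 right [-4.00e-03  4.65e-01  5.85e-01  3.36e+02] left [-1.28e-01  5.23e-01  5.39e-01  2.32e+02]
200 right [-4.00e-03  4.50e-01  5.91e-01  3.42e+02] left [-1.31e-01  5.09e-01  5.37e-01  2.34e+02]
210 right [-5.00e-03  4.36e-01  6.00e-01  3.47e+02] left [-1.31e-01  4.97e-01  5.10e-01  2.37e+02]
220 right [-6.00e-03  4.22e-01  6.08e-01  3.53e+02] left [-1.31e-01  4.81e-01  5.14e-01  2.41e+02]
230 right [-5.00e-03  4.08e-01  6.09e-01  3.58e+02] left [-1.30e-01  4.64e-01  5.28e-01  2.46e+02]
240 right [-5.00e-03  3.95e-01  6.08e-01  3.62e+02] left [-1.27e-01  4.49e-01  5.22e-01  2.52e+02]
250 right [-6.00e-03  3.82e-01  6.04e-01  3.65e+02] left [-1.26e-01  4.32e-01  5.60e-01  2.58e+02]
260 right [-6.00e-03  3.69e-01  5.89e-01  3.66e+02] left [-1.26e-01  4.18e-01  5.98e-01  2.63e+02]
270 right [-1.30e-02  3.60e-01  6.34e-01  3.74e+02] left [-1.26e-01  4.05e-01  5.98e-01  2.67e+02]
280 right [-1.00e-02  3.46e-01  6.40e-01  3.83e+02] left [-1.26e-01  3.90e-01  5.65e-01  2.70e+02]
290 right [-1.10e-02  3.36e-01  6.55e-01  3.90e+02] left [-1.26e-01  3.77e-01  5.66e-01  2.74e+02]
board [-0.025  0.333]
board [0.003 0.375]
board [0.041 0.414]
board [0.08  0.453]
board [0.118 0.491]
```

```bash
python3 - <<'E'
import numpy as np
from scipy.optimize import least_squares,fsolve
q=np.radians([[28.15,89.34],[16.7,75.3],[16.0,76.4],[15.4,104.9]])
d=[[.6213,.2142],[.5779,.4297],[.5703,.4288],[.4886,.2459]]
def fk(p,q2,q3):
    a,L1,L2,c,b=p; f=q2+q3
    return np.array([a+L1*np.sin(q2)+L2*np.sin(f)+b*np.cos(f), c+L1*np.cos(q2)+L2*np.cos(f)-b*np.sin(f)])
r=least_squares(lambda p:np.ravel([fk(p,*x)-y for x,y in zip(q,d)]).tolist()+[p[0]*.01,p[4]*.01],[0,.5,.43,-.03,0])
print(r.x,np.abs(r.fun).max())
s=fsolve(lambda x:fk(r.x,*x)-[.4886,.018],np.radians([34,117]));print(np.degrees(s),'forearm below horiz',np.degrees(sum(s))-90)
E
```

```text
[-0.00090284  0.58714804  0.4116873  -0.07503514  0.043335  ] 0.00043334999228092537
[ 35.3449654  117.42529002] forearm below horiz 62.770255426454156
```

```bash
python3 - <<'E'
from h import *
s=load('w4');im=s['pixels']
for n,u,v,z in (('jaw rear top?',254.5,77,.05),('jaw front top',254.5,98,.05),('grip',253,26,.193)):
    print(n,onz(s,u,v,z).round(4),dep(s,u,v).round(4))
cv2.imwrite('pics/w4c.png',cv2.resize(im[0:130,200:310],None,fx=5,fy=5,interpolation=cv2.INTER_CUBIC))
E
python3 -m handwheel '[{"x":0,"y":0,"z":3,"rx":0,"ry":0,"rz":0,"gripper":5},{"x":0,"y":0,"z":3,"rx":0,"ry":0,"rz":0,"gripper":5},{"x":0,"y":0,"z":3,"rx":0,"ry":0,"rz":0,"gripper":5},{"x":0,"y":0,"z":3,"rx":0,"ry":0,"rz":0,"gripper":5},{"x":0,"y":0,"z":0,"rx":0,"ry":0,"rz":0,"gripper":5}]';python3 -c "
from h import *
shot('scene','s5.png');shot('wrist','w5.png')"
```

```text
jaw rear top? [0.3574 0.3092 0.05  ] [0.3575 0.3092 0.0503]
jaw front top [0.374  0.2939 0.05  ] [0.3739 0.2939 0.045 ]
grip [0.3415 0.3227 0.193 ] [0.3412 0.323  0.1911]
time: 9.7
ee_pos: [0.4284, 0.2408, 0.1232]
eef_rot: [[-0.735, 0.679, -0.006], [0.679, 0.735, -0.002], [0.003, -0.005, -1.0]]
wrist_force: [0.0, -0.3, -2.6]
grip_width: 0.0619
```

View pics/w4c.png

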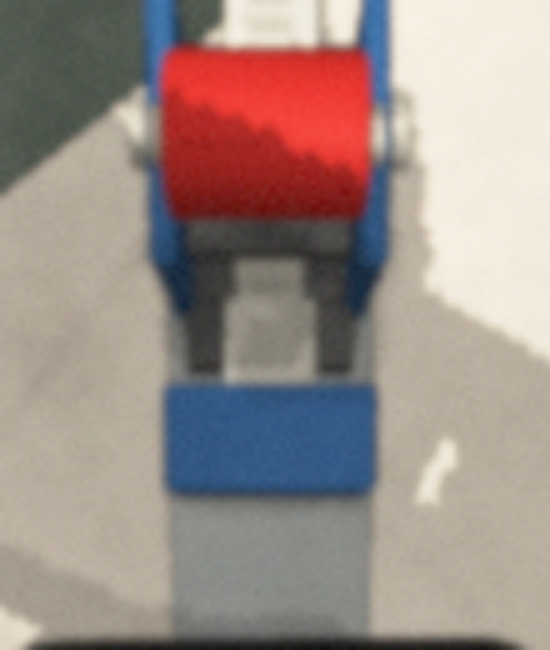

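View pics/s5.png

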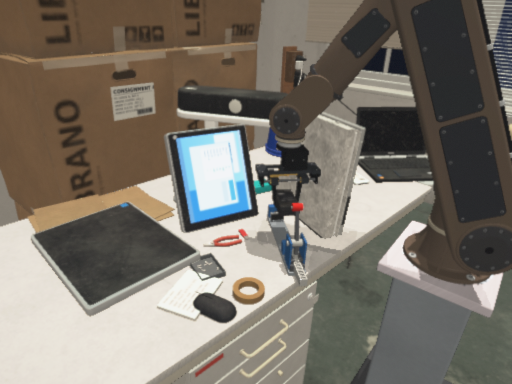

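View pics/w5.png

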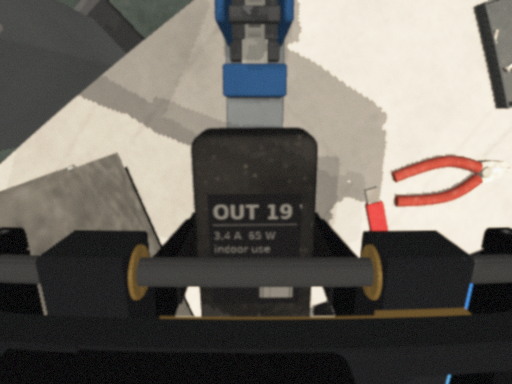

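```bash
python3 -m handwheel '[{"x":0,"y":0,"z":2.6,"rx":0,"ry":0,"rz":0,"gripper":5},{"x":0,"y":0,"z":2.6,"rx":0,"ry":0,"rz":0,"gripper":5},{"x":0,"y":0,"z":2.6,"rx":0,"ry":0,"rz":0,"gripper":5},{"x":0,"y":0,"z":1,"rx":0,"ry":0,"rz":0,"gripper":5},{"x":0,"y":0,"z":0,"rx":0,"ry":0,"rz":0,"gripper":5},{"x":0,"y":0,"z":0,"rx":0,"ry":0,"rz":0,"gripper":5}]'; python3 -c "
from h import *
shot('scene','s6.png')"
```

```text
time: 10.4
ee_pos: [0.4307, 0.241, 0.0394]
eef_rot: [[-0.734, 0.679, 0.002], [0.679, 0.734, 0.001], [-0.001, 0.002, -1.0]]
wrist_force: [0.1, 0.4, -2.7]
grip_width: 0.0618
```

View pics/s6.png

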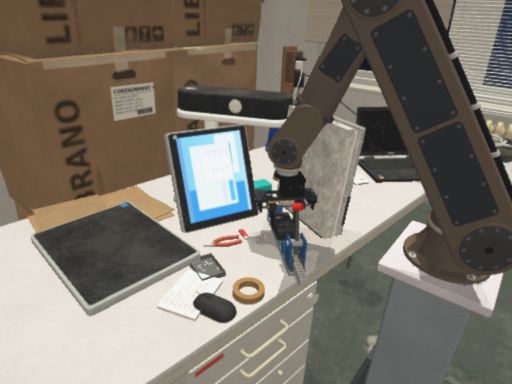

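Clear all round, nothing touched. I'll lower the last 2 cm.

```bash
python3 -m handwheel '[{"x":0,"y":0,"z":1,"rx":0,"ry":0,"rz":0,"gripper":5},{"x":0,"y":0,"z":0.8,"rx":0,"ry":0,"rz":0,"gripper":5},{"x":0,"y":0,"z":0,"rx":0,"ry":0,"rz":0,"gripper":5},{"x":0,"y":0,"z":0,"rx":0,"ry":0,"rz":0,"gripper":5}]'
```

```text
time: 10.85
ee_pos: [0.4299, 0.2405, 0.0199]
eef_rot: [[-0.734, 0.679, -0.001], [0.679, 0.734, -0.0], [0.0, -0.001, -1.0]]
wrist_force: [0.5, -0.1, -4.2]
grip_width: 0.0616
```

```bash
python3 -m handwheel '[{"x":0,"y":0,"z":0.2,"rx":0,"ry":0,"rz":0,"gripper":5},{"x":0,"y":0,"z":0,"rx":0,"ry":0,"rz":0,"gripper":5}]'; python3 -m handwheel '[{"x":0,"y":0,"z":0,"rx":0,"ry":0,"rz":0,"gripper":6.6},{"x":0,"y":0,"z":0,"rx":0,"ry":0,"rz":0,"gripper":8},{"x":0,"y":0,"z":0,"rx":0,"ry":0,"rz":0,"gripper":8.5},{"x":0,"y":0,"z":0,"rx":0,"ry":0,"rz":0,"gripper":8.5},{"x":0,"y":0,"z":-3,"rx":0,"ry":0,"rz":0,"gripper":8.5},{"x":0,"y":0,"z":-4.5,"rx":0,"ry":0,"rz":0,"gripper":8.5},{"x":0,"y":0,"z":-4.5,"rx":0,"ry":0,"rz":0,"gripper":8.5},{"x":0,"y":0,"z":-4.5,"rx":0,"ry":0,"rz":0,"gripper":8.5},{"x":0,"y":0,"z":-4.5,"rx":0,"ry":0,"rz":0,"gripper":8.5},{"x":0,"y":0,"z":-2,"rx":0,"ry":0,"rz":0,"gripper":7},{"x":0,"y":0,"z":0,"rx":0,"ry":0,"rz":0,"gripper":7},{"x":0,"y":0,"z":0,"rx":0,"ry":0,"rz":0,"gripper":7}]'; python3 -c "
from h import *
shot('wrist','w7.png');o=env.observe();print(o['ee_pos'],o['wrist_force'])"
```

```text
time: 11.05
ee_pos: [0.4302, 0.2406, 0.0185]
eef_rot: [[-0.734, 0.679, 0.001], [0.679, 0.734, 0.0], [-0.0, 0.0, -1.0]]
wrist_force: [-1.5, -0.4, 3.1]
grip_width: 0.062
time: 12.25
ee_pos: [0.4297, 0.2405, 0.2477]
eef_rot: [[-0.734, 0.679, 0.0], [0.679, 0.734, -0.0], [-0.0, -0.0, -1.0]]
wrist_force: [0.3, -0.3, -0.2]
grip_width: 0.0709
[0.42951234 0.24040799 0.24703564] [ 0.65415065  0.26926772 -0.1833645 ]
```

View pics/w7.png

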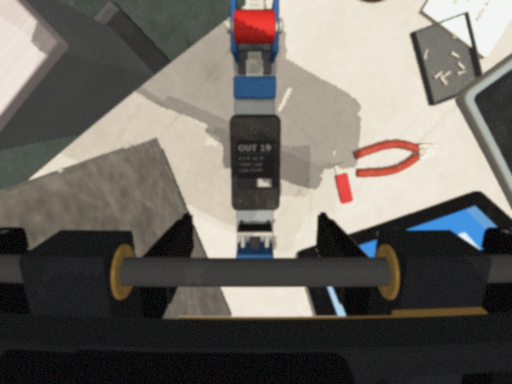

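Wrist view: the brick lies centred in the bed (column 255, rows 115–210), the jaw front at row ~98, the end block below at ~235. Measuring gap and handle.

```bash
python3 - <<'E'
from h import *
s=load('w7');im=s['pixels']
u=np.array([.734,-.679]);o=np.array([.374,.2935])
def X(uu,v,z): p=onz(s,uu,v,z)[:2]-o; return (p@u*1000).round(1),(p@[.679,.734]*1000).round(1)
for n,uu,v,z in (('jawfront',254.5,98,.05),('brick rear',255,116,.044),('brick front',255,210,.044),('padtop',254,233,.042),('gripc',254.5,27,.193)): print(n,X(uu,v,z),dep(s,uu,v).round(4))
cv2.imwrite('pics/w7c.png',cv2.resize(im[80:265,205:305],None,fx=3.2,fy=3.2,interpolation=cv2.INTER_CUBIC))
cv2.imwrite('pics/w7d.png',cv2.resize(im[0:60,215:295],None,fx=8,fy=8,interpolation=cv2.INTER_CUBIC))
E
```

```text
jawfront (np.float64(0.2), np.float64(-0.6)) [0.3734 0.2933 0.02  ]
brick rear (np.float64(20.3), np.float64(-0.0)) [0.389  0.2796 0.0407]
brick front (np.float64(134.5), np.float64(-0.2)) [0.4806 0.1947 0.0121]
padtop (np.float64(166.1), np.float64(-1.5)) [0.4942 0.1803 0.0444]
gripc (np.float64(-43.0), np.float64(-0.5)) [0.3419 0.3225 0.1918]
```

View pics/w7c.png

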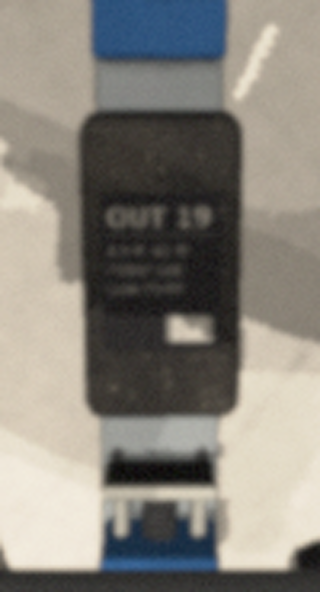

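View pics/w7d.png

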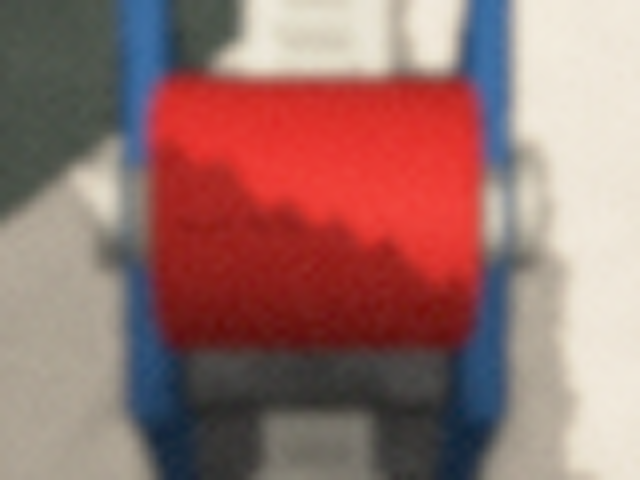

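```bash
python3 - <<'E'
from h import *
o=np.array([.374,.2935]);u=np.array([.734,-.679]);w=np.array([.679,.734])
ob=env.observe();R=ob['eef_rot']
for n,uu,v in(('w7',254.4,26.4),('top0',232.1,261.7)):
  s=load(n)
  for z in(.180,.184):
    p=onz(s,uu,v,z);q=p[:2]-o;print(n,z,p.round(4),q@u*1000,q@w*1000,'tool d cm',(R.T@(p-ob['ee_pos'])*100).round(2))
s=load('w7');print('pad foot',((onz(s,254,221,.013)[:2]-o)@u*1000))
E
```

```text
w7 0.18 [0.3397 0.3245 0.18  ] -46.24296852217505 -0.5742849791342656 tool d cm [12.3   0.08  6.71]
w7 0.184 [0.3403 0.3239 0.184 ] -45.35715620299249 -0.5748050424123389 tool d cm [12.21  0.08  6.31]
top0 0.18 [0.3394 0.3237 0.18  ] -45.89338763512376 -1.3411160108856255 tool d cm [12.27  0.    6.71]
top0 0.184 [0.3394 0.3235 0.184 ] -45.79548721398384 -1.4406355438956764 tool d cm [ 1.226e+01 -1.000e-02  6.310e+00]
pad foot 160.83799433605682
```

```bash
python3 -m handwheel '[{"x":4.1,"y":0,"z":0,"rx":0,"ry":0,"rz":0,"gripper":5},{"x":4.1,"y":0,"z":0,"rx":0,"ry":0,"rz":0,"gripper":5},{"x":4.05,"y":0,"z":0,"rx":0,"ry":0,"rz":0,"gripper":5},{"x":0,"y":0,"z":0,"rx":0,"ry":0,"rz":0,"gripper":5},{"x":0,"y":0,"z":0,"rx":0,"ry":0,"rz":0,"gripper":5}]' 40;python3 -c "
from h import *
shot('wrist','w8.png');o=env.observe();R=o['eef_rot'];print(o['ee_pos'],R.T@(np.array([.3396,.324,.182-.019])-o['ee_pos'])*100)"
```

```text
time: 12.8
ee_pos: [0.3394, 0.324, 0.2469]
eef_rot: [[-0.735, 0.678, -0.002], [0.678, 0.735, -0.001], [0.0, -0.002, -1.0]]
wrist_force: [1.0, 0.4, 0.0]
grip_width: 0.0501
[0.34010639 0.323627   0.24711511] [6.17372063e-02 7.64192878e-03 8.41151603e+00]
```

View pics/w8.png

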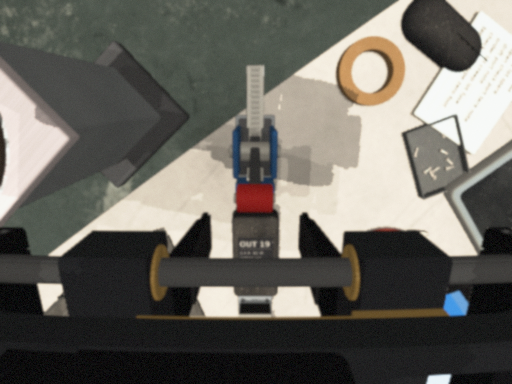

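Handle at (255,197), centred between the fingers (205–303). Descend and pinch.

```bash
python3 -m handwheel '[{"x":0,"y":0,"z":3,"rx":0,"ry":0,"rz":0,"gripper":5},{"x":0,"y":0,"z":3,"rx":0,"ry":0,"rz":0,"gripper":5},{"x":0,"y":0,"z":2.4,"rx":0,"ry":0,"rz":0,"gripper":5},{"x":0,"y":0,"z":0,"rx":0,"ry":0,"rz":0,"gripper":5},{"x":0,"y":0,"z":0,"rx":0,"ry":0,"rz":0,"gripper":5}]' 40;python3 -c "
from h import *
for i in range(3): 
  o=env.observe();shot('wrist','w9.png');print(o['ee_pos'],o['wrist_force'])"
```

```text
time: 13.35
ee_pos: [0.3408, 0.3233, 0.1641]
eef_rot: [[-0.733, 0.68, -0.001], [0.68, 0.733, -0.001], [0.0, -0.001, -1.0]]
wrist_force: [0.9, 0.5, 0.6]
grip_width: 0.0502
[0.34083205 0.32330479 0.16413936] [0.93740578 0.48458576 0.64833835]
[0.34094762 0.32364459 0.16474527] [-0.03573205  0.06810216  0.57453955]
[0.34093236 0.32382184 0.1650659 ] [ 0.43705837 -0.17278102 -0.1312613 ]
```

View pics/w9.png

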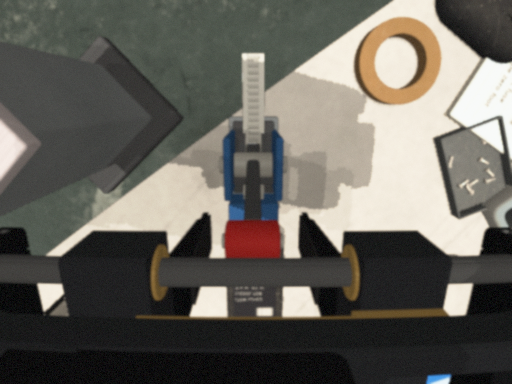

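```bash
python3 -m handwheel '[{"x":0,"y":0,"z":0.1,"rx":0,"ry":0,"rz":0,"gripper":2.4},{"x":0,"y":0,"z":0,"rx":0,"ry":0,"rz":0,"gripper":2.4},{"x":0,"y":0,"z":0,"rx":0,"ry":0,"rz":0,"gripper":2.4},{"x":0,"y":0,"z":0,"rx":0,"ry":0,"rz":0,"gripper":2.4},{"x":0,"y":0,"z":0,"rx":0,"ry":0,"rz":0,"gripper":2.4},{"x":0,"y":0,"z":0,"rx":0,"ry":0,"rz":0,"gripper":2.4}]' 40;python3 -m handwheel '[{"x":-0.25,"y":0,"z":0.05,"rx":0,"ry":0,"rz":0,"gripper":2.4},{"x":0,"y":0,"z":0,"rx":0,"ry":0,"rz":0,"gripper":2.4}]';python3 -m handwheel '[{"x":-0.2,"y":0,"z":0.03,"rx":0,"ry":0,"rz":0,"gripper":2.4},{"x":0,"y":0,"z":0,"rx":0,"ry":0,"rz":0,"gripper":2.4}]'
cat > f.py <<'E'
from h import *
o=env.observe();u=np.array([.734,-.679]);p=o['ee_pos'][:2]-np.array([.374,.2935])
print('t',o['time'],'u',(p@u*1000).round(1),'z',(o['ee_pos'][2]*1000).round(1),'Fu',(o['wrist_force'][:2]@u).round(2),'Fz',o['wrist_force'][2].round(2),'Fv',(o['wrist_force'][:2]@[.679,.734]).round(2),o['grip_width'].round(4))
E
python3 f.py
```

```text
time: 14.1
ee_pos: [0.3396, 0.3234, 0.1633]
eef_rot: [[-0.734, 0.679, -0.001], [0.679, 0.734, -0.001], [-0.0, -0.001, -1.0]]
wrist_force: [-2.7, -3.4, 5.3]
grip_width: 0.0276
time: 14.3
ee_pos: [0.3403, 0.3227, 0.163]
eef_rot: [[-0.733, 0.68, -0.003], [0.68, 0.733, 0.001], [0.003, -0.001, -1.0]]
wrist_force: [-12.8, 7.1, 11.3]
grip_width: 0.0279
time: 14.5
ee_pos: [0.3405, 0.3225, 0.163]
eef_rot: [[-0.733, 0.68, -0.005], [0.68, 0.733, 0.003], [0.006, -0.001, -1.0]]
wrist_force: [-24.8, 18.8, 16.0]
grip_width: 0.0279Traceback (most recent call last):
  File "f.py", line 3, in <module>
    print('t',o['time'],'u',(p@u*1000).round(1),'z',(o['ee_pos'][2]*1000).round(1),'Fu',(o['wrist_force'][:2]@u).round(2),'Fz',o['wrist_force'][2].round(2),'Fv',(o['wrist_force'][:2]@[.679,.734]).round(2),o['grip_width'].round(4))
                                                                                                                                                                                                             ^^^^^^^^^^^^^^^^^^^^^
AttributeError: 'float' object has no attribute 'round'
```

```bash
sed -i "s/o\['grip_width'\].round(4)/o['grip_width']/" f.py; python3 -m handwheel '[{"x":0.45,"y":0,"z":-0.08,"rx":0,"ry":0,"rz":0,"gripper":2.4},{"x":0,"y":0,"z":-0.05,"rx":0,"ry":0,"rz":0,"gripper":2.4},{"x":0,"y":0,"z":0,"rx":0,"ry":0,"rz":0,"gripper":2.4}]' ; python3 f.py; python3 -m handwheel '[{"x":0.32,"y":0,"z":-0.07,"rx":0,"ry":0,"rz":0,"gripper":2.4},{"x":0.33,"y":0,"z":-0.06,"rx":0,"ry":0,"rz":0,"gripper":2.4},{"x":0.34,"y":0,"z":-0.05,"rx":0,"ry":0,"rz":0,"gripper":2.4},{"x":0.36,"y":0,"z":-0.04,"rx":0,"ry":0,"rz":0,"gripper":2.4},{"x":0.36,"y":0,"z":-0.03,"rx":0,"ry":0,"rz":0,"gripper":2.4},{"x":0.37,"y":0,"z":-0.01,"rx":0,"ry":0,"rz":0,"gripper":2.4},{"x":0,"y":0,"z":0,"rx":0,"ry":0,"rz":0,"gripper":2.4},{"x":0,"y":0,"z":0,"rx":0,"ry":0,"rz":0,"gripper":2.4},{"x":0,"y":0,"z":0,"rx":0,"ry":0,"rz":0,"gripper":2.4}]';python3 f.py
```

```text
time: 14.8
ee_pos: [0.3395, 0.3236, 0.1634]
eef_rot: [[-0.734, 0.679, -0.001], [0.679, 0.734, -0.001], [0.0, -0.002, -1.0]]
wrist_force: [-5.2, -2.5, 0.9]
grip_width: 0.028
t 14.8 u -45.8 z 163.4 Fu -2.1 Fz 0.92 Fv -5.4 0.027968655997982348
time: 15.7
ee_pos: [0.3246, 0.3373, 0.1658]
eef_rot: [[-0.734, 0.679, -0.001], [0.679, 0.734, -0.002], [-0.0, -0.002, -1.0]]
wrist_force: [-2.6, -5.6, 0.0]
grip_width: 0.0276
t 15.7 u -66.0 z 165.8 Fu 1.86 Fz 0.04 Fv -5.89 0.027570445967273722
```

```bash
python3 -m handwheel '[{"x":-0.37,"y":-0.08,"z":0.01,"rx":0,"ry":0,"rz":0,"gripper":2.4},{"x":-0.36,"y":0,"z":0.03,"rx":0,"ry":0,"rz":0,"gripper":2.4},{"x":-0.36,"y":0,"z":0.04,"rx":0,"ry":0,"rz":0,"gripper":2.4},{"x":-0.34,"y":0,"z":0.05,"rx":0,"ry":0,"rz":0,"gripper":2.4},{"x":-0.33,"y":0,"z":0.06,"rx":0,"ry":0,"rz":0,"gripper":2.4},{"x":-0.3,"y":0,"z":0.07,"rx":0,"ry":0,"rz":0,"gripper":2.4},{"x":0,"y":0,"z":0,"rx":0,"ry":0,"rz":0,"gripper":2.4},{"x":0,"y":0,"z":0,"rx":0,"ry":0,"rz":0,"gripper":2.4}]';python3 -c "
from h import *
shot('top','t10.png');exec(open('f.py').read())"
```

```text
time: 16.5
ee_pos: [0.3396, 0.3233, 0.1635]
eef_rot: [[-0.734, 0.679, 0.0], [0.679, 0.734, -0.0], [-0.0, -0.0, -1.0]]
wrist_force: [-0.2, 1.2, -9.5]
grip_width: 0.0277
t 16.55 u -45.6 z 163.5 Fu -0.33 Fz -8.77 Fv 0.68 0.02760109306733763
```

```bash
python3 -c "
from h import *
s=shot('scene','s10.png');cv2.imwrite('pics/s10c.png',cv2.resize(s['pixels'][180:300,220:340],None,fx=5,fy=5,interpolation=cv2.INTER_CUBIC))"
```

```text
(no output)
```

View pics/t10.png

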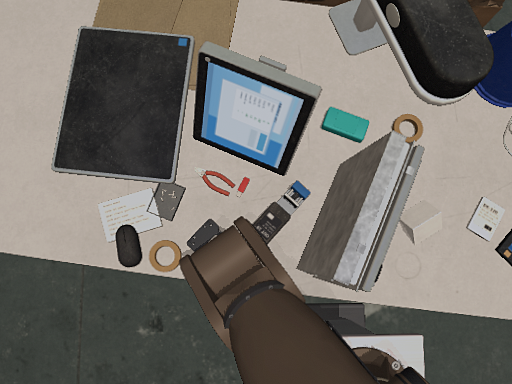

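View pics/s10c.png

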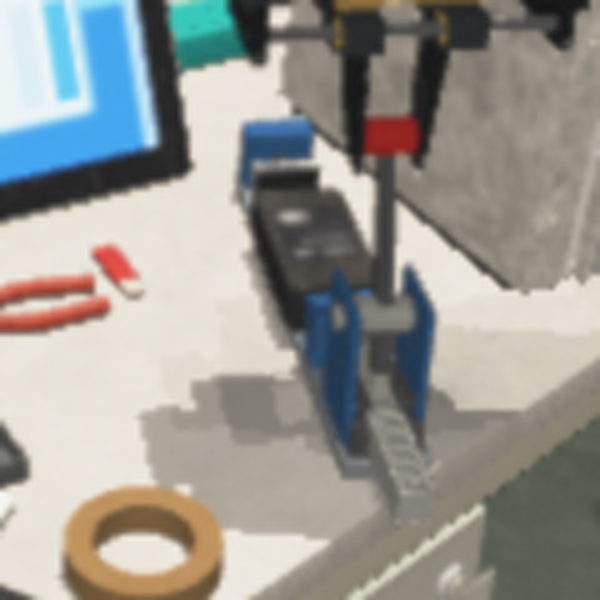

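```bash
python3 -m handwheel '[{"x":0.32,"y":0,"z":0.0,"rx":0,"ry":0,"rz":0,"gripper":2.4},{"x":0.33,"y":0,"z":-0.06,"rx":0,"ry":0,"rz":0,"gripper":2.4},{"x":0.34,"y":0,"z":-0.05,"rx":0,"ry":0,"rz":0,"gripper":2.4},{"x":0.36,"y":0,"z":-0.04,"rx":0,"ry":0,"rz":0,"gripper":2.4},{"x":0.36,"y":0,"z":-0.03,"rx":0,"ry":0,"rz":0,"gripper":2.4},{"x":0.37,"y":0,"z":-0.01,"rx":0,"ry":0,"rz":0,"gripper":2.4},{"x":0,"y":0,"z":0,"rx":0,"ry":0,"rz":0,"gripper":2.4},{"x":0,"y":0,"z":0,"rx":0,"ry":0,"rz":0,"gripper":2.4}]';python3 f.py; python3 -m handwheel '[{"x":-0.37,"y":0,"z":0.01,"rx":0,"ry":0,"rz":0,"gripper":2.4},{"x":-0.36,"y":0,"z":0.03,"rx":0,"ry":0,"rz":0,"gripper":2.4},{"x":-0.36,"y":0,"z":0.04,"rx":0,"ry":0,"rz":0,"gripper":2.4},{"x":-0.34,"y":0,"z":0.05,"rx":0,"ry":0,"rz":0,"gripper":2.4},{"x":-0.33,"y":0,"z":0.06,"rx":0,"ry":0,"rz":0,"gripper":2.4},{"x":-0.32,"y":0,"z":0.07,"rx":0,"ry":0,"rz":0,"gripper":2.4},{"x":0,"y":0,"z":0,"rx":0,"ry":0,"rz":0,"gripper":2.4},{"x":0,"y":0,"z":0,"rx":0,"ry":0,"rz":0,"gripper":2.4}]';python3 f.py
```

```text
time: 17.4
ee_pos: [0.3241, 0.3377, 0.1658]
eef_rot: [[-0.734, 0.679, 0.0], [0.679, 0.734, 0.0], [-0.0, 0.001, -1.0]]
wrist_force: [-0.1, -2.3, 2.8]
grip_width: 0.0282
t 17.4 u -66.6 z 165.8 Fu 1.49 Fz 2.84 Fv -1.73 0.028152534701547483
time: 18.2
ee_pos: [0.34, 0.323, 0.1632]
eef_rot: [[-0.734, 0.679, 0.001], [0.679, 0.734, -0.0], [-0.001, 0.0, -1.0]]
wrist_force: [-0.0, -3.6, 5.7]
grip_width: 0.0278
t 18.2 u -45.0 z 163.2 Fu 2.45 Fz 5.7 Fv -2.66 0.02779637443175221
```

```bash
python3 -m handwheel '[{"x":0.32,"y":0,"z":-0.07,"rx":0,"ry":0,"rz":0,"gripper":2.4},{"x":0.33,"y":0,"z":-0.06,"rx":0,"ry":0,"rz":0,"gripper":2.4},{"x":0.34,"y":0,"z":-0.05,"rx":0,"ry":0,"rz":0,"gripper":2.4},{"x":0.36,"y":0,"z":-0.04,"rx":0,"ry":0,"rz":0,"gripper":2.4},{"x":0.36,"y":0,"z":-0.03,"rx":0,"ry":0,"rz":0,"gripper":2.4},{"x":0.37,"y":0,"z":-0.01,"rx":0,"ry":0,"rz":0,"gripper":2.4},{"x":0,"y":0,"z":0,"rx":0,"ry":0,"rz":0,"gripper":2.4},{"x":0,"y":0,"z":0,"rx":0,"ry":0,"rz":0,"gripper":2.4}]' >/dev/null;python3 f.py; python3 -m handwheel '[{"x":-0.37,"y":0,"z":0.01,"rx":0,"ry":0,"rz":0,"gripper":2.4},{"x":-0.36,"y":0,"z":0.03,"rx":0,"ry":0,"rz":0,"gripper":2.4},{"x":-0.36,"y":0,"z":0.04,"rx":0,"ry":0,"rz":0,"gripper":2.4},{"x":-0.34,"y":0,"z":0.05,"rx":0,"ry":0,"rz":0,"gripper":2.4},{"x":-0.33,"y":0,"z":0.05,"rx":0,"ry":0,"rz":0,"gripper":2.4},{"x":-0.32,"y":0,"z":0.05,"rx":0,"ry":0,"rz":0,"gripper":2.4},{"x":0,"y":0,"z":0,"rx":0,"ry":0,"rz":0,"gripper":2.4},{"x":0,"y":0,"z":0,"rx":0,"ry":0,"rz":0,"gripper":2.4}]'>/dev/null;python3 f.py
```

```text
t 19.0 u -66.2 z 165.7 Fu 2.41 Fz 6.69 Fv -2.22 0.027707818168122834
t 19.8 u -45.5 z 163.3 Fu 1.56 Fz 5.05 Fv -2.76 0.02744932669041611
```

```bash
python3 -m handwheel '[{"x":0.32,"y":0,"z":-0.07,"rx":0,"ry":0,"rz":0,"gripper":2.4},{"x":0.33,"y":0,"z":-0.06,"rx":0,"ry":0,"rz":0,"gripper":2.4},{"x":0.34,"y":0,"z":-0.05,"rx":0,"ry":0,"rz":0,"gripper":2.4},{"x":0.36,"y":0,"z":-0.04,"rx":0,"ry":0,"rz":0,"gripper":2.4},{"x":0.36,"y":0,"z":-0.03,"rx":0,"ry":0,"rz":0,"gripper":2.4},{"x":0.37,"y":0,"z":-0.01,"rx":0,"ry":0,"rz":0,"gripper":2.4},{"x":0,"y":0,"z":0,"rx":0,"ry":0,"rz":0,"gripper":2.4},{"x":0,"y":0,"z":0,"rx":0,"ry":0,"rz":0,"gripper":2.4}]' >/dev/null;python3 f.py; python3 -m handwheel '[{"x":-0.37,"y":0,"z":0.01,"rx":0,"ry":0,"rz":0,"gripper":2.4},{"x":-0.36,"y":0,"z":0.03,"rx":0,"ry":0,"rz":0,"gripper":2.4},{"x":-0.36,"y":0,"z":0.04,"rx":0,"ry":0,"rz":0,"gripper":2.4},{"x":-0.34,"y":0,"z":0.05,"rx":0,"ry":0,"rz":0,"gripper":2.4},{"x":-0.33,"y":0,"z":0.06,"rx":0,"ry":0,"rz":0,"gripper":2.4},{"x":-0.32,"y":0,"z":0.07,"rx":0,"ry":0,"rz":0,"gripper":2.4},{"x":0,"y":0,"z":0,"rx":0,"ry":0,"rz":0,"gripper":2.4},{"x":0,"y":0,"z":0,"rx":0,"ry":0,"rz":0,"gripper":2.4}]'>/dev/null;python3 f.py
```

```text
t 20.6 u -66.6 z 165.8 Fu 3.34 Fz 2.99 Fv -1.82 0.027877996643606007
t 21.4 u -45.1 z 163.2 Fu 2.51 Fz 5.26 Fv -0.83 0.027855285334452834
```

```bash
 python3 -c "
from h import *
s=shot('top','t11.png');cv2.imwrite('pics/t11c.png',cv2.resize(s['pixels'][165:285,190:330],None,fx=5,fy=5,interpolation=cv2.INTER_CUBIC))"
```

```text
(no output)
```

View pics/t11c.png

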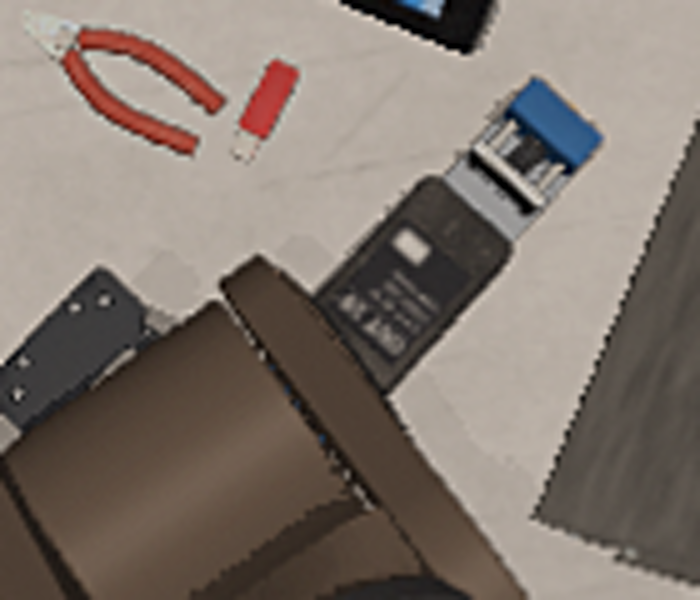

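```bash
cat > gap.py <<'E'
from h import *
o=np.array([.374,.2935]);u=np.array([.734,-.679])
def g(fn,b,p):
  s=load(fn)
  X=lambda q,z:((onz(s,q[0]/5+190-.4,q[1]/5+165-.4,z)[:2]-o)@u*1000)
  print('brick front',X(b,.044),'pad',X(p,.042),X(p,.046))
E
python3 -c "
from gap import *
g('t11',(474,213),(506,181))"
```

```text
brick front 140.0073936153502 pad 163.56317269494073 162.88408437472708
```

```bash
python3 -m handwheel '[{"x":0.32,"y":0,"z":-0.04,"rx":0,"ry":0,"rz":0,"gripper":2.4},{"x":0.33,"y":0,"z":-0.06,"rx":0,"ry":0,"rz":0,"gripper":2.4},{"x":0.34,"y":0,"z":-0.05,"rx":0,"ry":0,"rz":0,"gripper":2.4},{"x":0.36,"y":0,"z":-0.04,"rx":0,"ry":0,"rz":0,"gripper":2.4},{"x":0.36,"y":0,"z":-0.03,"rx":0,"ry":0,"rz":0,"gripper":2.4},{"x":0.37,"y":0,"z":-0.01,"rx":0,"ry":0,"rz":0,"gripper":2.4},{"x":0,"y":0,"z":0,"rx":0,"ry":0,"rz":0,"gripper":2.4},{"x":0,"y":0,"z":0,"rx":0,"ry":0,"rz":0,"gripper":2.4}]' >/dev/null;python3 f.py; python3 -m handwheel '[{"x":-0.37,"y":0,"z":0.01,"rx":0,"ry":0,"rz":0,"gripper":2.4},{"x":-0.36,"y":0,"z":0.03,"rx":0,"ry":0,"rz":0,"gripper":2.4},{"x":-0.36,"y":0,"z":0.04,"rx":0,"ry":0,"rz":0,"gripper":2.4},{"x":-0.34,"y":0,"z":0.05,"rx":0,"ry":0,"rz":0,"gripper":2.4},{"x":-0.33,"y":0,"z":0.06,"rx":0,"ry":0,"rz":0,"gripper":2.4},{"x":-0.32,"y":0,"z":0.05,"rx":0,"ry":0,"rz":0,"gripper":2.4},{"x":0,"y":0,"z":0,"rx":0,"ry":0,"rz":0,"gripper":2.4},{"x":0,"y":0,"z":0,"rx":0,"ry":0,"rz":0,"gripper":2.4}]'>/dev/null;python3 f.py
```

```text
t 22.25 u -66.2 z 165.7 Fu 2.5 Fz 8.07 Fv -1.24 0.027775923376821405
t 23.05 u -45.3 z 163.2 Fu 2.49 Fz 6.35 Fv -0.68 0.027408963138794436
```

```bash
python3 -m handwheel '[{"x":0.32,"y":0,"z":-0.07,"rx":0,"ry":0,"rz":0,"gripper":2.4},{"x":0.33,"y":0,"z":-0.06,"rx":0,"ry":0,"rz":0,"gripper":2.4},{"x":0.34,"y":0,"z":-0.05,"rx":0,"ry":0,"rz":0,"gripper":2.4},{"x":0.36,"y":0,"z":-0.04,"rx":0,"ry":0,"rz":0,"gripper":2.4},{"x":0.36,"y":0,"z":-0.03,"rx":0,"ry":0,"rz":0,"gripper":2.4},{"x":0.37,"y":0,"z":-0.01,"rx":0,"ry":0,"rz":0,"gripper":2.4},{"x":0,"y":0,"z":0,"rx":0,"ry":0,"rz":0,"gripper":2.4},{"x":0,"y":0,"z":0,"rx":0,"ry":0,"rz":0,"gripper":2.4}]' >/dev/null;python3 f.py; python3 -m handwheel '[{"x":-0.37,"y":0,"z":0.01,"rx":0,"ry":0,"rz":0,"gripper":2.4},{"x":-0.36,"y":0,"z":0.03,"rx":0,"ry":0,"rz":0,"gripper":2.4},{"x":-0.36,"y":0,"z":0.04,"rx":0,"ry":0,"rz":0,"gripper":2.4},{"x":-0.34,"y":0,"z":0.05,"rx":0,"ry":0,"rz":0,"gripper":2.4},{"x":-0.33,"y":0,"z":0.06,"rx":0,"ry":0,"rz":0,"gripper":2.4},{"x":-0.32,"y":0,"z":0.07,"rx":0,"ry":0,"rz":0,"gripper":2.4},{"x":0,"y":0,"z":0,"rx":0,"ry":0,"rz":0,"gripper":2.4},{"x":0,"y":0,"z":0,"rx":0,"ry":0,"rz":0,"gripper":2.4}]'>/dev/null;python3 f.py
```

```text
t 23.85 u -66.3 z 165.8 Fu 2.5 Fz 4.88 Fv -1.06 0.02796654807400969
t 24.65 u -45.4 z 163.2 Fu 3.26 Fz 7.16 Fv -0.65 0.028025697889973694
```

```bash
 python3 -c "
from h import *
s=shot('top','t12.png');cv2.imwrite('pics/t12c.png',cv2.resize(s['pixels'][165:285,190:330],None,fx=5,fy=5,interpolation=cv2.INTER_CUBIC))"
```

```text
(no output)
```

View pics/t12c.png

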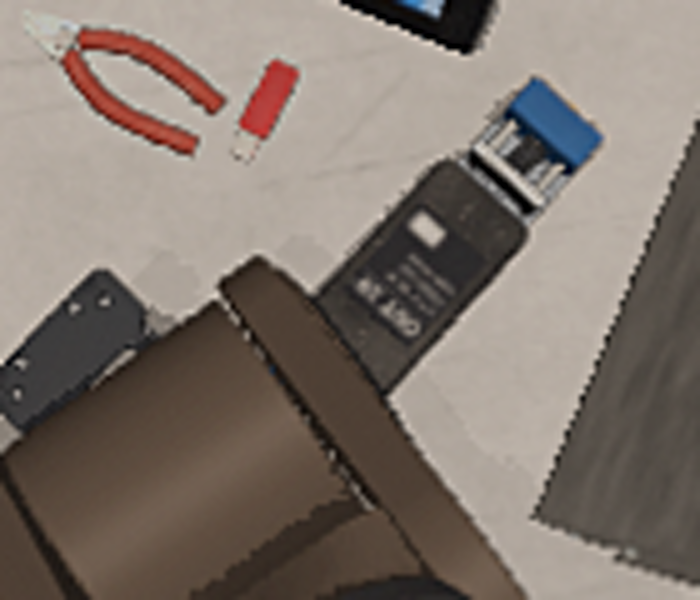

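```bash
python3 -m handwheel '[{"x":0.32,"y":0,"z":-0.15,"rx":0,"ry":0,"rz":0,"gripper":2.4},{"x":0.33,"y":0,"z":-0.06,"rx":0,"ry":0,"rz":0,"gripper":2.4},{"x":0.34,"y":0,"z":-0.05,"rx":0,"ry":0,"rz":0,"gripper":2.4},{"x":0.36,"y":0,"z":-0.04,"rx":0,"ry":0,"rz":0,"gripper":2.4},{"x":0.36,"y":0,"z":-0.03,"rx":0,"ry":0,"rz":0,"gripper":2.4},{"x":0.37,"y":0,"z":-0.01,"rx":0,"ry":0,"rz":0,"gripper":2.4},{"x":0,"y":0,"z":0,"rx":0,"ry":0,"rz":0,"gripper":2.4},{"x":0,"y":0,"z":0,"rx":0,"ry":0,"rz":0,"gripper":2.4}]' >/dev/null;python3 f.py; python3 -m handwheel '[{"x":-0.37,"y":0,"z":0.01,"rx":0,"ry":0,"rz":0,"gripper":2.4},{"x":-0.36,"y":0,"z":0.03,"rx":0,"ry":0,"rz":0,"gripper":2.4},{"x":-0.36,"y":0,"z":0.04,"rx":0,"ry":0,"rz":0,"gripper":2.4},{"x":-0.34,"y":0,"z":0.05,"rx":0,"ry":0,"rz":0,"gripper":2.4},{"x":-0.33,"y":0,"z":0.06,"rx":0,"ry":0,"rz":0,"gripper":2.4},{"x":-0.32,"y":0,"z":0.07,"rx":0,"ry":0,"rz":0,"gripper":2.4},{"x":0,"y":0,"z":0,"rx":0,"ry":0,"rz":0,"gripper":2.4},{"x":0,"y":0,"z":0,"rx":0,"ry":0,"rz":0,"gripper":2.4}]'>/dev/null;python3 f.py;  python3 -c "
from h import *
s=shot('top','t13.png');cv2.imwrite('pics/t13c.png',cv2.resize(s['pixels'][165:285,190:330],None,fx=5,fy=5,interpolation=cv2.INTER_CUBIC))"
```

```text
t 25.5 u -66.7 z 166.0 Fu 2.36 Fz -12.67 Fv 3.18 0.02737017544851759
t 26.3 u -45.8 z 163.6 Fu -2.53 Fz -14.84 Fv 5.27 0.027687556737121873
```

View pics/t13c.png

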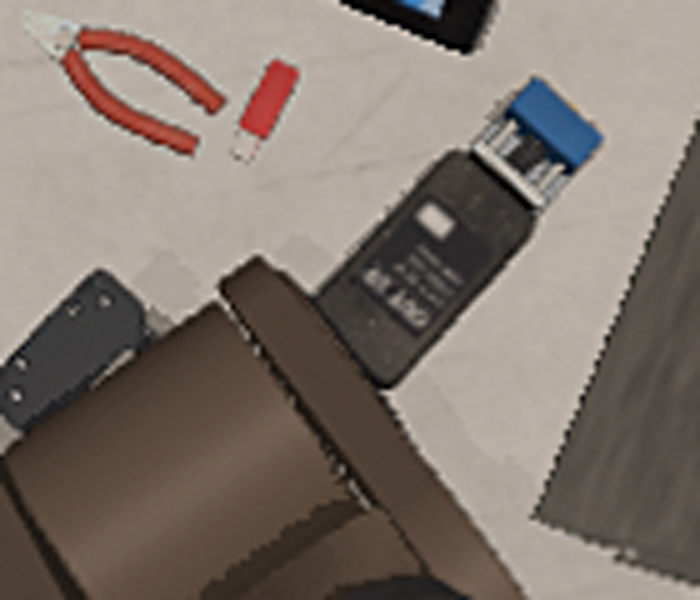

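Brick front (498,190) is now just short of the pad (about 4 mm). Stroke 8:

```bash
python3 -m handwheel '[{"x":0.32,"y":-0.0,"z":-0.01,"rx":0,"ry":0,"rz":0,"gripper":2.4},{"x":0.33,"y":0,"z":-0.06,"rx":0,"ry":0,"rz":0,"gripper":2.4},{"x":0.34,"y":0,"z":-0.05,"rx":0,"ry":0,"rz":0,"gripper":2.4},{"x":0.36,"y":0,"z":-0.04,"rx":0,"ry":0,"rz":0,"gripper":2.4},{"x":0.36,"y":0,"z":-0.03,"rx":0,"ry":0,"rz":0,"gripper":2.4},{"x":0.37,"y":0,"z":-0.01,"rx":0,"ry":0,"rz":0,"gripper":2.4},{"x":0,"y":0,"z":0,"rx":0,"ry":0,"rz":0,"gripper":2.4},{"x":0,"y":0,"z":0,"rx":0,"ry":0,"rz":0,"gripper":2.4},{"x":0,"y":0,"z":0,"rx":0,"ry":0,"rz":0,"gripper":2.4}]' >/dev/null;python3 f.py;python3 -m handwheel '[{"x":0,"y":0,"z":0,"rx":0,"ry":0,"rz":0,"gripper":2.4}]' >/dev/null;python3 f.py
```

```text
t 27.25 u -66.0 z 165.9 Fu 7.24 Fz -10.25 Fv 2.44 0.027655832956882818
t 27.35 u -66.0 z 165.9 Fu 8.01 Fz -10.31 Fv 1.57 0.0278187881323278
```

```bash
 python3 -m handwheel '[{"x":-0.37,"y":0,"z":0.01,"rx":0,"ry":0,"rz":0,"gripper":2.4},{"x":-0.36,"y":0,"z":0.03,"rx":0,"ry":0,"rz":0,"gripper":2.4},{"x":-0.36,"y":0,"z":0.04,"rx":0,"ry":0,"rz":0,"gripper":2.4},{"x":-0.34,"y":0,"z":0.05,"rx":0,"ry":0,"rz":0,"gripper":2.4},{"x":-0.33,"y":0,"z":0.06,"rx":0,"ry":0,"rz":0,"gripper":2.4},{"x":-0.32,"y":0,"z":0.07,"rx":0,"ry":0,"rz":0,"gripper":2.4},{"x":0,"y":0,"z":0,"rx":0,"ry":0,"rz":0,"gripper":2.4},{"x":0,"y":0,"z":0,"rx":0,"ry":0,"rz":0,"gripper":2.4}]'>/dev/null;python3 f.py;  python3 -c "
from h import *
s=shot('top','t14.png');cv2.imwrite('pics/t14c.png',cv2.resize(s['pixels'][165:285,190:330],None,fx=5,fy=5,interpolation=cv2.INTER_CUBIC))"
```

```text
t 28.15 u -45.4 z 163.4 Fu -0.0 Fz -4.44 Fv 0.09 0.027611295050127785
```

View pics/t14c.png

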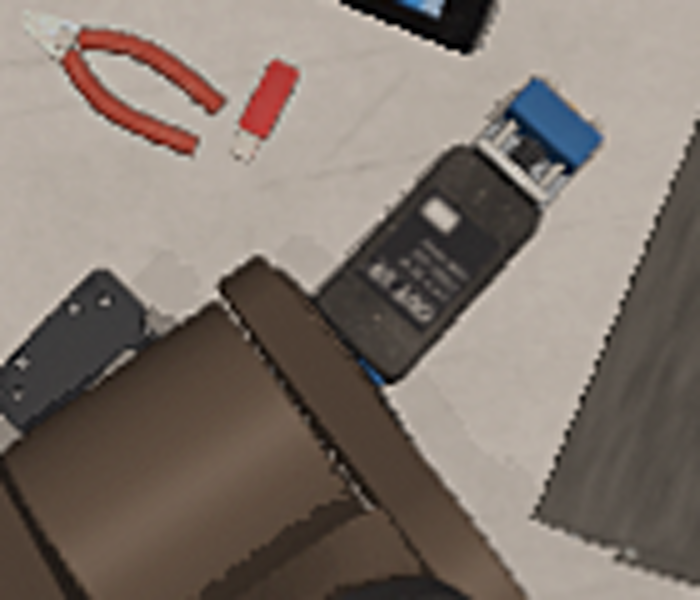

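```bash
cat > patch.py <<'E'
from h import *
def patch(fn):
  s=load(fn);im=s['pixels'].astype(int);g=im.min(2)
  sub=g[200:222,268:284].astype(float);w=np.clip(sub-110,0,None)
  yy,xx=np.mgrid[200:222,268:284]
  # keep biggest blob
  l=cv2.connectedComponentsWithStats((w>0).astype(np.uint8));k=1+l[2][1:,4].argmax();w=w*(l[1]==k)
  c=(xx*w).sum()/w.sum(),(yy*w).sum()/w.sum()
  p=onz(s,*c,.044)[:2];u=np.array([.734,-.679]);return np.round(c,2),((p-[.374,.2935])@u*1000).round(2),((p-[.374,.2935])@[.679,.734]*1000).round(2),l[2][k,4]
if __name__=='__main__':
  for f in('t11','t12','t13','t14'): print(f,*patch(f))
E
python3 patch.py
```

```text
t11 [269.78 201.8 ] 125.04 34.4 27
t12 [274.98 210.41] 117.73 9.94 28
t13 [269.57 201.91] 124.47 34.61 26
t14 [269.56 201.9 ] 124.47 34.62 26
```

```bash
cat > patch.py <<'E'
from h import *
def patch(fn,cx,cy):
  s=load(fn);g=s['pixels'].astype(float).min(2);u0,v0=cx/5+190-.4,cy/5+165-.4
  yy,xx=np.mgrid[0:384,0:512]
  for _ in range(5):
    w=np.clip(g-75,0,None)*(np.hypot(xx-u0,yy-v0)<5)
    u0,v0=(xx*w).sum()/w.sum(),(yy*w).sum()/w.sum()
  p=onz(s,u0,v0,.044)[:2]-[.374,.2935];return round(u0,2),round(v0,2),(p@[.734,-.679]*1000).round(2),(p@[.679,.734]*1000).round(2)
if __name__=='__main__':
  for a in(('t11',411,245),('t12',428,229),('t13',434,218),('t14',440,214)): print(a[0],*patch(*a))
E
python3 patch.py
```

```text
t11 271.83 213.83 105.9 9.96
t12 274.98 210.43 117.7 9.91
t13 276.63 208.64 123.9 9.92
t14 277.63 207.55 127.69 9.9
```

```bash
cat > pad.py <<'E'
from h import *
import sys
u=np.array([.734,-.679]);w=np.array([.679,.734]);o=np.array([.374,.2935])
def prof(fn):
  s=load(fn);g=s['pixels'].astype(np.float32).min(2)
  R=cv2.Rodrigues(np.array(s['rvec'],float))[0]
  X=np.arange(135,190,.5);out=[]
  P=np.array([[*(o+u*x/1000+w*(y-.5)/1000),.042] for x in X for y in range(-14,15,2)])
  k=float(s['k1']);D=np.array([k,0,0,0,0.])
  pt=cv2.projectPoints(P,np.array(s['rvec'],float),np.array(s['tvec'],float),s['camera_matrix'],D)[0][:,0].astype(np.float32)
  v=cv2.remap(g,pt[:,0].reshape(len(X),-1),pt[:,1].reshape(len(X),-1),1)
  return X,v.mean(1)
for f in sys.argv[1:]:
  X,v=prof(f)
  m=(X>150)&(X<180);i=np.argmax(np.where(m,v,0))
  ww=np.clip(v-130,0,None)*(abs(X-X[i])<5);print(f,'bar',(X*ww).sum()/ww.sum(),X[i],v[i].round(), v[40:80:2].round().astype(int).tolist())
E
python3 pad.py top0 t11 t12 t13 t14
```

```text
top0 bar 167.90964134465375 167.5 176.0 [139, 125, 105, 82, 52, 22, 8, 12, 32, 67, 110, 148, 171, 175, 164, 144, 118, 97, 88, 90]
t11 bar 167.92092172005522 167.5 179.0 [142, 127, 107, 84, 54, 24, 9, 13, 33, 69, 111, 151, 174, 178, 167, 147, 120, 99, 90, 92]
t12 bar 167.91583442403177 167.5 179.0 [119, 125, 114, 90, 57, 25, 10, 13, 33, 69, 112, 151, 175, 178, 167, 146, 120, 99, 90, 92]
t13 bar 167.91122539143373 167.5 179.0 [51, 51, 49, 44, 35, 22, 12, 15, 35, 69, 112, 151, 175, 178, 167, 147, 120, 99, 90, 92]
t14 bar 170.32043591958552 170.0 181.0 [50, 50, 50, 50, 50, 50, 46, 39, 28, 20, 26, 52, 95, 139, 171, 181, 174, 158, 134, 105]
```

The pad has stayed 2.4 mm back, i.e. 6 + 1.6·2.4 ≈ 9.8 N locked, which agrees with the pull (7.2–8 N gives 9–11 N). One more click should give about 19 N.

```bash
python3 -m handwheel '[{"x":0.32,"y":0,"z":-0.07,"rx":0,"ry":0,"rz":0,"gripper":2.4},{"x":0.33,"y":0,"z":-0.06,"rx":0,"ry":0,"rz":0,"gripper":2.4},{"x":0.34,"y":0,"z":-0.05,"rx":0,"ry":0,"rz":0,"gripper":2.4},{"x":0.36,"y":0,"z":-0.04,"rx":0,"ry":0,"rz":0,"gripper":2.4},{"x":0.36,"y":0,"z":-0.03,"rx":0,"ry":0,"rz":0,"gripper":2.4},{"x":0.42,"y":0,"z":-0.01,"rx":0,"ry":0,"rz":0,"gripper":2.4},{"x":0,"y":0,"z":0,"rx":0,"ry":0,"rz":0,"gripper":2.4},{"x":0,"y":0,"z":0,"rx":0,"ry":0,"rz":0,"gripper":2.4},{"x":0,"y":0,"z":0,"rx":0,"ry":0,"rz":0,"gripper":2.4}]' >/dev/null;python3 f.py;python3 -m handwheel '[{"x":0,"y":0,"z":0,"rx":0,"ry":0,"rz":0,"gripper":2.4}]' >/dev/null;python3 f.py
```

```text
t 29.1 u -66.1 z 165.9 Fu 11.53 Fz -5.43 Fv 0.64 0.02757467847429567
t 29.2 u -66.0 z 165.9 Fu 10.75 Fz -5.3 Fv 1.11 0.027710078935822308
```

```bash
 python3 -m handwheel '[{"x":-0.42,"y":0,"z":0.01,"rx":0,"ry":0,"rz":0,"gripper":2.4},{"x":-0.36,"y":0,"z":0.03,"rx":0,"ry":0,"rz":0,"gripper":2.4},{"x":-0.36,"y":0,"z":0.04,"rx":0,"ry":0,"rz":0,"gripper":2.4},{"x":-0.34,"y":0,"z":0.05,"rx":0,"ry":0,"rz":0,"gripper":2.4},{"x":-0.33,"y":0,"z":0.06,"rx":0,"ry":0,"rz":0,"gripper":2.4},{"x":-0.32,"y":0,"z":0.05,"rx":0,"ry":0,"rz":0,"gripper":2.4},{"x":0,"y":0,"z":0,"rx":0,"ry":0,"rz":0,"gripper":2.4},{"x":0,"y":0,"z":0,"rx":0,"ry":0,"rz":0,"gripper":2.4}]'>/dev/null;python3 f.py;  python3 -c "
from h import *
s=shot('top','t15.png')"; python3 pad.py t15; python3 -c "
from patch import *
print(patch('t15',452,203))"
```

```text
t 30.0 u -45.5 z 163.4 Fu -0.42 Fz -4.36 Fv 1.83 0.02806485695119075
t15 bar 176.01487452627416 175.5 180.0 [51, 52, 52, 51, 50, 50, 50, 50, 50, 50, 50, 49, 45, 37, 26, 22, 32, 66, 110, 151]
(np.float64(279.12), np.float64(205.89), np.float64(133.39), np.float64(9.98))
```

Pad pressed back 8.1 mm, giving about 19 N (pull method 18 N): in range. Let go and back off upward.

```bash
 python3 -m handwheel '[{"x":0,"y":0,"z":0,"rx":0,"ry":0,"rz":0,"gripper":3.5},{"x":0,"y":0,"z":0,"rx":0,"ry":0,"rz":0,"gripper":5},{"x":0,"y":0,"z":0,"rx":0,"ry":0,"rz":0,"gripper":5},{"x":0,"y":0,"z":0,"rx":0,"ry":0,"rz":0,"gripper":5},{"x":0,"y":0,"z":-2,"rx":0,"ry":0,"rz":0,"gripper":5},{"x":0,"y":0,"z":-4,"rx":0,"ry":0,"rz":0,"gripper":5},{"x":0,"y":0,"z":-4,"rx":0,"ry":0,"rz":0,"gripper":5},{"x":0,"y":0,"z":-4,"rx":0,"ry":0,"rz":0,"gripper":5},{"x":-3,"y":0,"z":-4,"rx":0,"ry":0,"rz":0,"gripper":5},{"x":-4,"y":0,"z":0,"rx":0,"ry":0,"rz":0,"gripper":5},{"x":-4,"y":0,"z":0,"rx":0,"ry":0,"rz":0,"gripper":5},{"x":0,"y":0,"z":0,"rx":0,"ry":0,"rz":0,"gripper":5},{"x":0,"y":0,"z":0,"rx":0,"ry":0,"rz":0,"gripper":5}]';python3 f.py;  python3 -c "
from h import *
s=shot('wrist','w16.png');shot('scene','s16.png');shot('top','t16.png')
g=np.array([.3396,.324,.182])"
```

```text
time: 31.35
ee_pos: [0.4203, 0.2482, 0.3433]
eef_rot: [[-0.733, 0.681, -0.001], [0.681, 0.733, -0.0], [0.0, -0.001, -1.0]]
wrist_force: [-0.2, -0.4, 0.6]
grip_width: 0.0505
t 31.35 u 64.7 z 343.3 Fu 0.16 Fz 0.57 Fv -0.46 0.05046852979867371
```

View pics/w16.png

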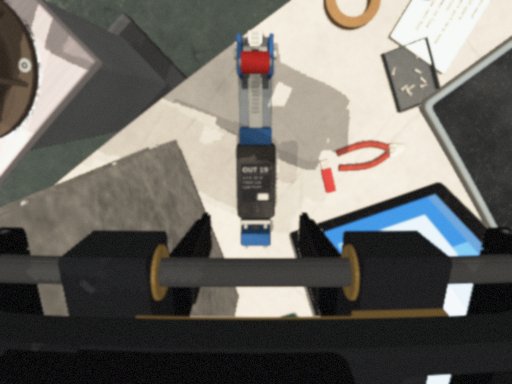

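View pics/t16.png

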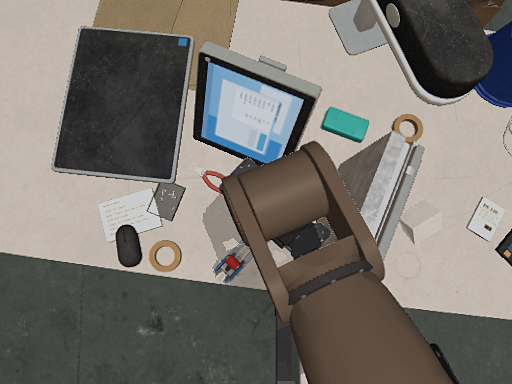

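```bash
python3 - <<'E'
from h import *
for f in('top0','t16'):
  s=load(f);hsv=cv2.cvtColor(s['pixels'],cv2.COLOR_BGR2HSV);m=((hsv[...,0]<6)|(hsv[...,0]>174))&(hsv[...,1]>150);m[:245]=0;m[275:]=0
  y,x=np.nonzero(m);p=onz(s,x.mean(),y.mean(),.182)[:2]-[.374,.2935];print(f,x.mean(),y.mean(),len(x),p@[.734,-.679]*1000)
s=load('w16');X=lambda a,b,z:((onz(s,a,b,z)[:2]-[.374,.2935])@[.734,-.679]*1000).round(1)
print('grip',X(255,62,.182),'jaw front',X(256,144,.05),'brick front',X(256,218,.044))
E
```

```text
top0 232.1015625 261.6875 128 -45.82257324725604
t16 232.23387096774192 261.85483870967744 124 -45.89003733785766
grip -46.1 jaw front 51.5 brick front 168.2
```

```bash
python3 -c "
from plant import env
print(env.finish_job())"
```

```text
the job is handed in; nothing more can be done
None
```

The power brick is clamped in the bed at about 18–19 N. I handed the job in at about 31.5 s. `finish_job` gave no verdict, so this rests on my own measurements.

I laid the brick in the bed, centred and square to the clamp, then pumped the handle nine strokes, one click each. Seven ran free with a pull of about 1.5–3.3 N, and the last two loaded the brick.

| Last checks | Result |
|---|---|
| Pull at stroke 8 | About 7.6 N, or about 10 N locked; the pad had moved back 2.4 mm, which gives 9.8 N |
| Pull at stroke 9 | About 11.1 N, or about 18 N locked; the pad had moved back 8.1 mm, which gives 19 N |
| Handle | Let go and back at rest (-45.9 mm, against -45.8 mm at the start) |
| Brick | On the centre line, about 40 mm ahead of the bed's centre, held between jaw and pad |
| Arm | Clear of everything, wrist force under 1 N |
| Other things | In the last pictures, none of the tape, cutter and stick looks moved; I did not measure their positions |

Three things did not go as expected:
- **First moves refused:** the first move, and a later test row, were refused because every row needs all seven keys.
- **Handle at its stop:** my first push on the handle found it already at its stop, at about 30 N at the wrist, and I backed off.
- **Brick travel at click 8:** the brick moved only 3.8 mm instead of 6. The pad stayed pressed back, so I took this as the jaw settling onto its pawl under load.

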